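# Gather the drawer knobs in the pouring corner of the tote

## Robot

A 6-joint arm with a two-finger parallel gripper is mounted at the origin on the work surface. World frame = base frame: x ahead of the robot, y to its left, z up, the work surface at z = 0. Lengths are in mm, angles in rad, forces in N, time in s.
With the tool pointing down it reaches from about 350 to 775 mm from the base axis. Payload 7.3 kg.
Tool frame: the origin (TCP) lies midway between the tips of the shut fingers; the grasp point (between the pads) lies 19 mm behind it; x points along the fingers, z is the direction in which the jaws open and shut, and the axes are right-handed (so a half turn about x gives the same grasp; the last joint's range is limited). The gripper opens to 92 mm and grips with 3 to 60 N. Pads are 19 mm wide; open, the fingers measure 130 mm over their backs; the gripper's body (75 mm by 190 mm) begins 47 mm behind the grasp point.
Start: joints at [-1.482, 0.342, 1.524, -0, 1.275, -0.146], TCP at [122.162, -510.609, 226.741] pointing down, gripper open.
Joint ranges: [-2.53, 2.53], [-0.77, 2.02], [0.04, 2.7], [-1, 4.14], [0.28, 2.66], [-3.11, 3.11]. Speed limits (rad/s): [2.57, 2.57, 3.14, 3.14, 3.14, 3.14].

## Interface

Orientations are given as [roll, pitch, yaw] about the fixed x, y, z axes, in that order (R = Rz(yaw) Ry(pitch) Rx(roll)).
In Python, from plant import monitor, optics, close_job gives the robot as it stands.
- The arm moves only by the tool send_rows, never from a script. Its argument "commands" is a list that holds one entry, the list of rows, each a list of 5 numbers: the shift along the tool's x, y, z in m, then the turn about the tool's x in degrees, then the finger opening in m, from 0 to 0.0918. A call has 1 to 10 rows; each row shifts and turns the pose as measured when the row begins, along the tool's axes as they then stand; what a row does not reach is not made up. A row lasts 1/12 s, in which the tool goes at most 41.7 mm and 7.16 degrees, less where a joint would pass 70% of its speed; a pose out of reach is approached as far as the arm can. A call with a gripper value outside its range is refused whole. The fingers move at their own pace and stop on an object; the grip force is fixed at half the most. Time passes only in rows, so rows that do not move let the fingers close. It gives the time, the measured TCP pose, the force and the opening at its end, in the units of the state.
- monitor.get_obs(): the state, without advancing time (a new reading comes with each control period).
- optics.capture(name): name is "scene" or "top" or "wrist"; returns a dict with "color" (400x640x3 uint8, blue, green, red), "camera_matrix" (3x3 intrinsics, pixels), "camera_from_world" (4x4, takes a point from world to camera coordinates); the wrist camera has in their place "T_tool_cam" (4x4, takes a point from camera to tool coordinates, whose origin is the TCP and whose axes are the tool frame's). Camera axes: x right, y down, z forward; pixel columns grow to the right and rows downward; lengths in mm; the calibration is good to about 2 mm. A picture is of the moment at which its call begins: read the wrist's pose just before it. There is no depth.
- close_job(): hands the job in, once; it reports no verdict.
The state is a dict: "time": time; "joint_positions": joint angles; "dq": joint speeds; "tau": joint torques, N m; "tool_pos": TCP position; "tcp_rot": TCP orientation; "contact_force": force on the tool from outside, world axes, zero at the start; "moment": the same for the moment, N m; "grip_width": finger opening in mm.
Only numpy, scipy, OpenCV 4.12 (cv2) and the standard library are available. Lean on these libraries where they do the work, as an engineer would, in place of code of your own. Each camera call takes 0.05 s, during which the arm holds its last target.

## Task

Put the loose napkin ring into the box with the other rings and the loose drawer knob into the tote with the other knobs. Then take hold of the tote and tilt it, well over, towards its cut-off pouring corner until all four knobs have slid together into that corner without spilling, and finish while still holding it tilted and steady; its low corner may rest on the bench, but it must not lean on anything else. Leave the other things on the bench where they are.

Things in the scene. Friction and masses are not known exactly. Their poses are not given: they have to be found in the camera images.
- tote: the tote: loose open-topped plywood tray, 240 mm long (its x), 180 wide (its y), 68 high, about 0.55 kg, on the robot's left or right; walls 10 mm thick, pinchable from above; smooth pale floor, its top 6 mm above the underside. The corner at -x, -y is cut off at 45 degrees from (-120, -30) to (-60, -90) mm, with a lower wall there (the pouring lip). Origin: centre of the 240 x 180 underside, z up
- tote_lip (a point): middle of the inner face of the 36 mm high pouring lip, at floor level, (-83, -53, 6) mm in the tote's frame: the knobs must gather here. Knobs slide over the floor from about 10 to 14 degrees of tilt, and along a wall into the corner from about 16 to 25 degrees when the tote is tilted squarely towards the lip
- tote_end_wall (a point): middle of the top edge of the tote's +x end wall, at (115, 0, 68) mm in the tote's frame; this wall is 10 mm thick along x and 180 mm long along y
- tote_high_corner (a point): top of the tote's corner opposite to the pouring corner, at (115, 85, 68) mm in the tote's frame. At the start the three knobs in the tote stand in its +x and +y parts; round (-15, -30) mm its floor is free for one more
- knob_a: turned beech drawer knob standing on its face: 38 mm across from 4 to 13 mm above the bottom, a narrow neck (18 mm) above and a 23 mm stem end on top, 30 mm high, about 22 g; origin at the centre of its underside (the face); in the tote from the start
- knob_b: turned beech drawer knob standing on its face: 38 mm across from 4 to 13 mm above the bottom, a narrow neck (18 mm) above and a 23 mm stem end on top, 30 mm high, about 22 g; origin at the centre of its underside (the face); in the tote from the start
- knob_c: turned beech drawer knob standing on its face: 38 mm across from 4 to 13 mm above the bottom, a narrow neck (18 mm) above and a 23 mm stem end on top, 30 mm high, about 22 g; origin at the centre of its underside (the face); in the tote from the start
- loose_knob: the loose knob on the bench: turned beech drawer knob standing on its face: 38 mm across from 4 to 13 mm above the bottom, a narrow neck (18 mm) above and a 23 mm stem end on top, 30 mm high, about 22 g; origin at the centre of its underside (the face)
- loose_ring: the loose ring on the bench: turned beech napkin ring lying flat: 48 mm outside, 36 mm hole, 24 mm high, about 18 g; origin at the centre of its underside
- ring_box: the ring box: fixed open plywood box with four square corners, 160 mm (its x) by 210 mm (its y) by 55 mm high, walls and floor 8 mm thick; it stands on the other side from the tote. Origin at the centre of its underside. Two rings lie in its +y half, so its -y half (about y = -55 mm) is free
- ring_a: turned beech napkin ring lying flat: 48 mm outside, 36 mm hole, 24 mm high, about 18 g; origin at the centre of its underside; in the ring box
- ring_b: turned beech napkin ring lying flat: 48 mm outside, 36 mm hole, 24 mm high, about 18 g; origin at the centre of its underside; in the ring box
- chuck_key: bystander: small steel T-handled chuck key, 105 mm long, 16 mm thick, lying on the bench between the two loose products; origin under the middle of its stem
- wax_tin: bystander: round wax tin, 74 mm across, 48 mm high, towards the far side of the bench; origin at the centre of its underside
- drill_chuck: bystander: dark steel drill chuck standing on end, 42 mm across, 66 mm high, towards the far side of the bench; origin at the centre of its underside
- gouge: bystander: turning gouge with a dark wooden handle, 395 mm long, 30 mm thick, lying across the far side of the bench; origin under its length
- beech_blank: bystander: square beech turning blank, 200 x 55 x 55 mm, lying far to the left; origin at the centre of its underside
- sanding_block: bystander: cork sanding block, 112 x 67 x 36 mm, far to the right; origin at the centre of its underside
There are look-alikes about, which are no part of the job. Leave any blue or turquoise look-alike of the loose_knob alone.

How it is judged:
By the outcome, as a careful person would: the job done as asked, in the order asked, and still so for the second after the job is handed in, while the arm keeps its last pose, push and grip.
It also fails if it takes over 64 s, if anything falls off the work surface, if the arm or the gripper's body presses on something with over 40 N, if the wrist force passes 120 N, or if a joint passes its speed limit or range.

## Working session

There is one attempt and no reset: what is moved stays moved. The work goes in short steps, Python scripts to look and compute and a tool call to move; the robot and the scene stay as the last step left them, time stands still between calls to the robot, and variables do not carry over. Pictures are saved under pics/ and viewed, and the job is handed in when it is done.

Besides the shell and the picture viewer there is one more tool, called after ">>>" as name(argument=value, ...), one argument or row to a line, values as JSON. send_rows: Moves the arm, as the interface text tells. Its arguments: {"type":"object","properties":{"commands":{"type":"array","items":{"type":"array","items":{"type":"array","items":{"type":"number"}}}}},"required":["commands"]}

```bash
ls; mkdir -p pics; cat > h.py <<'E'
import numpy as np, cv2, json
from scipy.spatial.transform import Rotation as R
from plant import monitor, optics, close_job
def snap(cam,fn):
    o=monitor.get_obs(); d=optics.capture(cam); cv2.imwrite('pics/'+fn+'.png',d['color'])
    K=np.array(d['camera_matrix'])
    if 'camera_from_world' in d: M=np.array(d['camera_from_world'])
    else:
        T=np.eye(4); T[:3,:3]=R.from_euler('xyz',o['tcp_rot']).as_matrix(); T[:3,3]=o['tool_pos']
        M=np.linalg.inv(T@np.array(d['T_tool_cam']))
    np.savez('pics/'+fn+'.npz',K=K,M=M); return d['color'],K,M
def load(fn):
    z=np.load('pics/'+fn+'.npz'); return cv2.imread('pics/'+fn+'.png'),z['K'],z['M']
def ray(K,M,u,v,z):
    d=np.linalg.inv(K)@[u,v,1]; Rm=M[:3,:3]; c=-Rm.T@M[:3,3]; w=Rm.T@d
    return c+w*(z-c[2])/w[2]
def proj(K,M,p):
    p=np.atleast_2d(p); q=(M[:3,:3]@p.T).T+M[:3,3]; q=(K@q.T).T; return q[:,:2]/q[:,2:]
E
python3 - <<'E'
from h import *
o=monitor.get_obs(); print(o)
for c in ('scene','top','wrist'):
    im,K,M=snap(c,c+'0'); print(c,K.round(1).tolist(),(-M[:3,:3].T@M[:3,3]).round(0))
E
```

```text
pics
{'time': 0.0, 'joint_positions': array([-1.48199423e+00,  3.42735100e-01,  1.52505317e+00,  5.53054287e-06,
        1.27543467e+00, -1.45986240e-01]), 'dq': array([-1.49425959e-04, -7.86246283e-04, -6.21809633e-05, -8.78790945e-04,
       -1.28131986e-03,  6.24024853e-04]), 'tau': array([ 1.89908758e-03, -4.31239414e+01, -2.44221997e+01,  7.19859218e-02,
        5.57304849e-02, -1.20490745e-04]), 'tool_pos': array([ 122.12577823, -510.1501306 ,  226.02594903]), 'tcp_rot': array([2.99236256, 1.56916603, 1.65635295]), 'contact_force': array([-0.00173618, -0.37848779,  0.28287049]), 'moment': array([-0.00930885,  0.00170542,  0.00136769]), 'grip_width': 91.46221631735229}
scene [[422.0, 0.0, 319.4], [0.0, 422.0, 203.0], [0.0, 0.0, 1.0]] [1229.  366. 1162.]
top [[459.2, 0.0, 327.4], [0.0, 459.2, 201.7], [0.0, 0.0, 1.0]] [ 465.   24. 1606.]
wrist [[302.4, 0.0, 317.5], [0.0, 302.4, 205.2], [0.0, 0.0, 1.0]] [ 186. -493.  384.]
```

View pics/scene0.png

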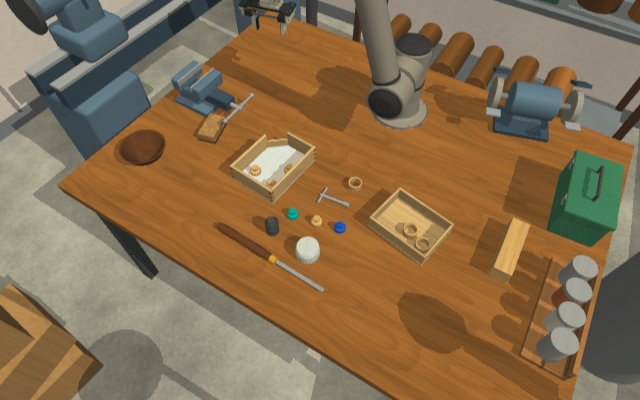

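View pics/top0.png

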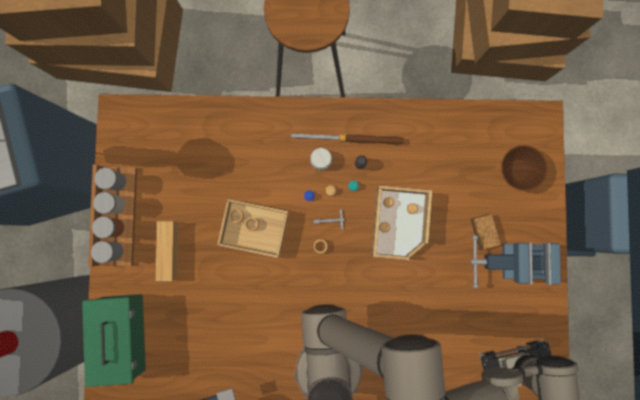

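View pics/wrist0.png

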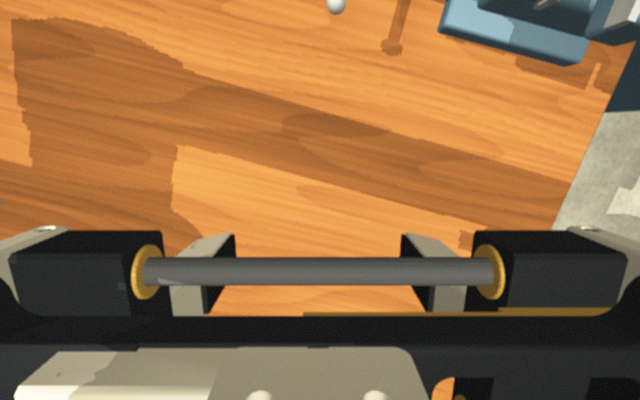

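The scene and top pictures show the tote on the robot's right, at about (403,222) in the top view with its cut corner at lower right. The ring box is on the left at (253,228), the beech ring at (320,246), the beech knob at (330,190) between the blue and turquoise decoys, and the chuck key at (330,220). I'll enlarge the top view to read corners.

```bash
python3 - <<'E'
from h import *
im,K,M=load('top0'); c=im[180:265,300:440]; cv2.imwrite('pics/t1.png',cv2.resize(c,None,fx=5.6,fy=5.6,interpolation=cv2.INTER_CUBIC))
c=im[180:265,205:345]; cv2.imwrite('pics/t2.png',cv2.resize(c,None,fx=5.6,fy=5.6,interpolation=cv2.INTER_CUBIC))
im,K,M=load('scene0'); c=im[120:270,220:460]; cv2.imwrite('pics/s1.png',cv2.resize(c,None,fx=3.3,fy=3.3,interpolation=cv2.INTER_CUBIC))
E
```

```text
(no output)
```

View pics/t1.png

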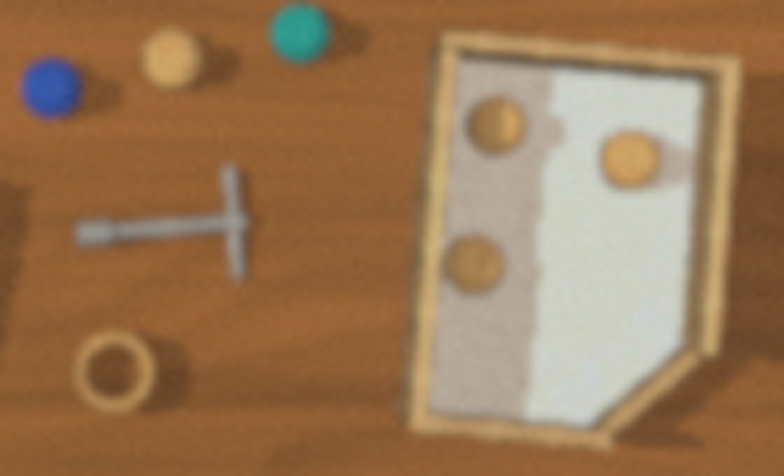

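View pics/t2.png

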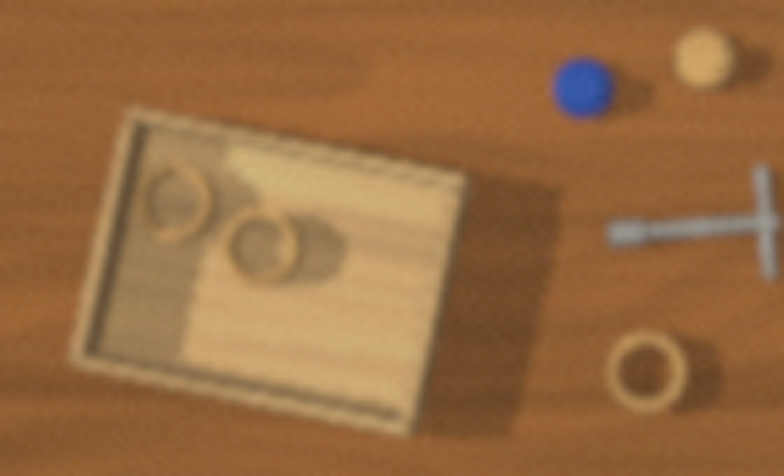

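View pics/s1.png

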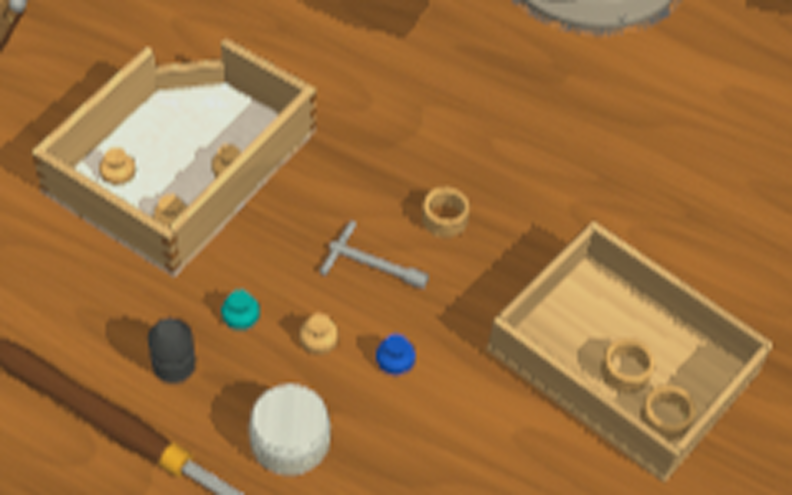

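```bash
python3 - <<'E'
from h import *
im,K,M=load('top0')
def P(name,u,v,x0,z): 
    p=ray(K,M,x0+(u+.5)/5.6-.5,180+(v+.5)/5.6-.5,z); print(name,p.round(1)); return p
TL=P('TL',443,33,300,68);TR=P('TR',740,58,300,68);RL=P('RL',716,352,300,68);BL=P('BL',408,430,300,68);LB=P('LB',608,445,300,68)
def ang(a,b): d=(a-b)[:2]; return np.degrees(np.arctan2(d[1],d[0])), np.linalg.norm(d)
print(ang(TL,BL),ang(TL,TR),ang(TR,RL),ang(BL,LB))
for n,u,v,z in [('knob',173,58,28),('ring',115,371,24),('teal',300,34,28),('blue',51,88,28),('ka',496,125,34),('kb',630,158,34),('kc',473,265,34),('keyT1',230,168,12),('keyT2',239,276,12),('keyend',80,233,12)]: P(n,u,v,300,z)
print('box')
a=P('TL',130,108,205,55);b=P('TR',467,175,205,55);c=P('BR',410,437,205,55);d=P('BL',72,362,205,55)
print(ang(a,d),ang(a,b),(a+b+c+d)/4)
P('ra',177,203,205,32);P('rb',261,246,205,32)
# scene crosscheck of knob, ring by crop s1 coordinates
im,K,M=load('scene0')
for n,u,v,z in [('knob',319,320,28),('ring',446,203,24)]:
    print(n,ray(K,M,220+u/3.3,120+v/3.3,z).round(1))
E
```

```text
TL [ 630.7 -159.6   68. ]
TR [ 617.9 -338.6   68. ]
RL [ 441.4 -323.5   68. ]
BL [ 392.9 -139.8   68. ]
LB [ 385.5 -259.    68. ]
(np.float64(-4.761531114520468), np.float64(238.55087463844106)) (np.float64(85.92149462287877), np.float64(179.44910209181336)) (np.float64(-4.862905976287975), np.float64(177.12569934185495)) (np.float64(86.4169885665931), np.float64(119.43523188044755))
knob [617.3   2.2  28. ]
ring [424.7  35.4  24. ]
teal [633.2 -76.   28. ]
blue [597.8  77.   28. ]
ka [ 578.  -196.4   34. ]
kb [ 558.8 -278.8   34. ]
kc [ 492.1 -182.6   34. ]
keyT1 [550.7 -34.3  12. ]
keyT2 [483.9 -40.5  12. ]
keyend [509.2  58.3  12. ]
box
TL [579.8 349.4  55. ]
TR [541.9 145.3  55. ]
BR [384.4 176.6  55. ]
BL [426.7 379.9  55. ]
(np.float64(-11.266195187380262), np.float64(156.14261612750514)) (np.float64(79.47637558382958), np.float64(207.5624332013316)) [483.2077843  262.78937276  55.        ]
ra [523.7 323.9  32. ]
rb [498.1 272.   32. ]
knob [614.3  -1.9  28. ]
ring [422.7  32.9  24. ]
```

```bash
cat >> h.py <<'E'
def pose():
    o=monitor.get_obs(); Rm=R.from_euler('xyz',o['tcp_rot']).as_matrix(); return o,Rm,np.array(o['tool_pos'])
def plan(target,yaw=None):
    """target TCP world mm; yaw=desired jaw axis angle deg (mod 180). Prints shift in tool axes (mm), turn deg"""
    o,Rm,p=pose(); d=Rm.T@(np.array(target)-p)
    print('t',round(o['time'],2),'tcp',p.round(1),'F',np.round(o['contact_force'],1),'grip',round(o['grip_width'],1),'j6',round(o['joint_positions'][5],2),'xaxis',Rm[:,0].round(3))
    j=np.degrees(np.arctan2(Rm[1,2],Rm[0,2])); print('jaw angle',j.round(1),'tool y',Rm[:,1].round(2),'z',Rm[:,2].round(2))
    print('shift tool mm',d.round(1), 'dist',np.linalg.norm(d).round(0))
    if yaw is not None:
        t=(j-yaw+90)%180-90; print('turn',round(t,1),'(about x down, positive turn lowers jaw angle)')
E
python3 - <<'E'
from h import *
plan([420,-240,226],-11); plan([424,35,226],-11)
E
```

```text
t 0.15 tcp [ 122.1 -510.3  226.2] F [-0.6 -0.2  0.7] grip 91.7 j6 -0.15 xaxis [-0.     0.001 -1.   ]
jaw angle -76.5 tool y [0.97 0.23 0.  ] z [ 0.23 -0.97 -0.  ]
shift tool mm [   0.5  352.6 -193.6] dist 402.0
turn -65.5 (about x down, positive turn lowers jaw angle)
t 0.15 tcp [ 122.1 -510.3  226.2] F [-0.6 -0.2  0.7] grip 91.7 j6 -0.15 xaxis [-0.     0.001 -1.   ]
jaw angle -76.5 tool y [0.97 0.23 0.  ] z [ 0.23 -0.97 -0.  ]
shift tool mm [   0.8  420.4 -460.1] dist 623.0
turn -65.5 (about x down, positive turn lowers jaw angle)
```

>>> send_rows(
  commands=[
    [[0,0.035,-0.019,0,0.08],[0,0.035,-0.019,0,0.08],[0,0.035,-0.019,0,0.08],[0,0.035,-0.019,0,0.08],[0,0.035,-0.019,0,0.08],[0,0.035,-0.019,0,0.08],[0,0.035,-0.019,0,0.08],[0,0.035,-0.019,0,0.08],[0,0.035,-0.019,0,0.08],[0,0.035,-0.019,0,0.08]],
  ],
)

```text
time: 0.98
tool_pos: [424.4, -238.4, 223.2]
tcp_rot: [-2.418, 1.567, 2.514]
contact_force: [0.2, -1.2, -0.1]
grip_width: 79.9
```

```bash
python3 - <<'E'
from h import *
plan([424,35,200],-11)
E
```

```text
t 0.98 tcp [ 424.4 -238.4  223.2] F [ 0.2 -1.2 -0.1] grip 79.9 j6 0.68 xaxis [-0.003  0.002 -1.   ]
jaw angle -77.4 tool y [ 0.98  0.22 -0.  ] z [ 0.22 -0.98 -0.  ]
shift tool mm [  23.8   59.2 -266.8] dist 274.0
turn -66.4 (about x down, positive turn lowers jaw angle)
```

>>> send_rows(
  commands=[
    [[0,0.0085,-0.038,0,0.08],[0,0.0085,-0.038,0,0.08],[0,0.0085,-0.038,0,0.08],[0,0.0085,-0.038,0,0.08],[0,0.0085,-0.038,0,0.08],[0,0.0085,-0.038,0,0.08],[0,0.0085,-0.038,0,0.08],[0,0,0,-6.7,0.08],[0,0,0,-6.7,0.08],[0,0,0,-6.7,0.08]],
  ],
)

```text
time: 1.82
tool_pos: [425.4, 55.5, 221.3]
tcp_rot: [-3.062, 1.564, 2.238]
contact_force: [-0.0, -0.1, 0.1]
grip_width: 80.1
```

>>> send_rows(
  commands=[
    [[0,0,0,-6.7,0.08],[0,0,0,-6.7,0.08],[0,0,0,-6.7,0.08],[0,0,0,-6.7,0.08],[0,0,0,-6.7,0.08],[0,0,0,-6.7,0.08],[0,0,0,-6.7,0.08],[0,0,0,0,0.08]],
  ],
)

```text
time: 2.48
tool_pos: [423.5, 57.3, 219.8]
tcp_rot: [2.664, 1.56, 2.551]
contact_force: [0.3, 0.2, 0.7]
grip_width: 80.0
```

```bash
python3 - <<'E'
from h import *
plan([424,35,200],-11)
im,K,M=snap('wrist','w1'); print((-M[:3,:3].T@M[:3,3]).round(0))
print(proj(K,M,[[424,35,24],[617,2,28]]).round(0))
E
```

```text
t 2.48 tcp [423.5  57.3 219.8] F [0.3 0.2 0.7] grip 80.0 j6 0.06 xaxis [-0.009  0.006 -1.   ]
jaw angle -6.5 tool y [0.11 0.99 0.  ] z [ 0.99 -0.11 -0.01]
shift tool mm [ 19.6 -22.2   3.2] dist 30.0
turn 4.5 (about x down, positive turn lowers jaw angle)
[432. 124. 378.]
[[322. 206.]
 [485. 216.]]
```

View pics/w1.png

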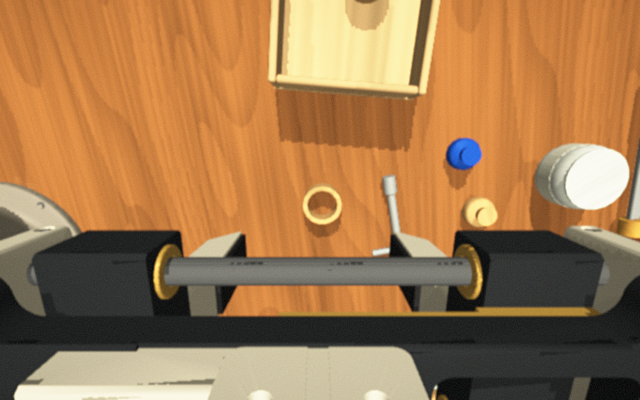

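The wrist picture shows the ring centred at (322,206), exactly where the top-view measurement predicted. The knob stem is at about (486,216), within 2 px. Going down on the ring now.

>>> send_rows(
  commands=[
    [[0.03,-0.011,0.0015,2.2,0.075],[0.03,-0.011,0.0015,2.2,0.075],[0.03,0,0,0,0.075],[0.03,0,0,0,0.075],[0.03,0,0,0,0.075],[0,0,0,0,0.075]],
  ],
)

```text
time: 3.03
tool_pos: [425.7, 34.9, 67.0]
tcp_rot: [1.442, 1.565, 1.215]
contact_force: [-0.7, -0.3, -0.4]
grip_width: 75.0
```

```bash
python3 - <<'E'
from h import *
plan([424,35,5],-11)
E
```

```text
t 3.03 tcp [425.7  34.9  67. ] F [-0.7 -0.3 -0.4] grip 75.0 j6 0.12 xaxis [ 0.002  0.005 -1.   ]
jaw angle -13.0 tool y [0.22 0.97 0.01] z [ 0.97 -0.22  0.  ]
shift tool mm [62.  -0.6 -1.7] dist 62.0
turn -2.0 (about x down, positive turn lowers jaw angle)
```

>>> send_rows(
  commands=[
    [[0.02,0,-0.001,-2,0.075],[0.02,0,-0.001,0,0.075],[0.015,0,0,0,0.075],[0.006,0,0,0,0.07],[0,0,0,0,0.03],[0,0,0,0,0.03],[0,0,0,0,0.03],[0,0,0,0,0.03]],
  ],
)

```text
time: 3.7
tool_pos: [428.9, 35.4, 10.7]
tcp_rot: [0.686, 1.561, 0.478]
contact_force: [0.2, -0.6, 0.2]
grip_width: 47.7
```

```bash
python3 - <<'E'
from h import *
plan([473,208,150],-11)
E
```

```text
t 3.7 tcp [428.9  35.4  10.7] F [ 0.2 -0.6  0.2] grip 47.7 j6 0.1 xaxis [ 0.009  0.005 -1.   ]
jaw angle -11.9 tool y [0.21 0.98 0.01] z [ 0.98 -0.21  0.01]
shift tool mm [-138.1  178.9    8.7] dist 226.0
turn -0.9 (about x down, positive turn lowers jaw angle)
```

>>> send_rows(
  commands=[
    [[-0.03,0,0,0,0.03],[-0.04,0,0,0,0.03],[-0.04,0,0,0,0.03],[-0.02,0.03,0.002,0,0.03],[0,0.04,0.002,0,0.03],[0,0.04,0.002,0,0.03],[0,0.04,0.002,0,0.03],[0,0.03,0,0,0.03],[0,0,0,0,0.03]],
  ],
)

```text
time: 4.45
tool_pos: [478.0, 215.8, 159.8]
tcp_rot: [0.573, 1.543, 0.354]
contact_force: [-0.8, -0.7, 0.2]
grip_width: 47.0
```

```bash
python3 - <<'E'
from h import *
plan([473,208,22],-11)
im,K,M=snap('wrist','w2')
E
```

```text
t 4.45 tcp [478.  215.8 159.8] F [-0.8 -0.7  0.2] grip 47.0 j6 0.49 xaxis [ 0.026  0.01  -1.   ]
jaw angle -12.5 tool y [0.22 0.98 0.01] z [ 0.98 -0.22  0.02]
shift tool mm [137.6 -10.8  -6.3] dist 138.0
turn -1.5 (about x down, positive turn lowers jaw angle)
```

View pics/w2.png

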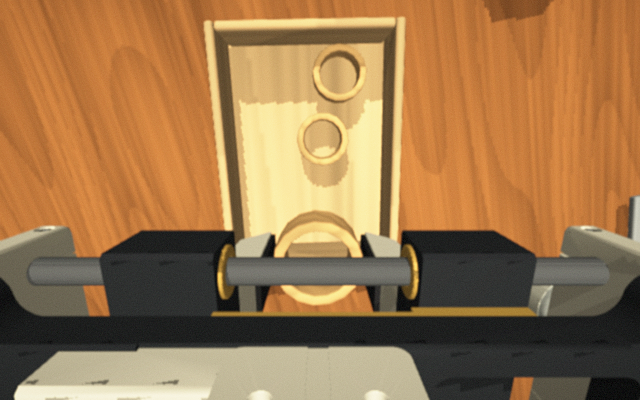

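The wrist picture shows the ring held in the jaws at (318,255), centred over the free half of the box, with the two box rings at (340,72) and (323,138). Lowering.

>>> send_rows(
  commands=[
    [[0.03,-0.004,-0.002,0,0.03],[0.03,-0.004,-0.002,0,0.03],[0.03,-0.003,-0.002,0,0.03],[0.02,0,0,0,0.03],[0.01,0,0,0,0.03],[0,0,0,0,0.03]],
  ],
)

```text
time: 5.0
tool_pos: [473.1, 202.4, 40.7]
tcp_rot: [0.476, 1.536, 0.257]
contact_force: [0.1, 0.4, 0.3]
grip_width: 46.8
```

```bash
python3 - <<'E'
from h import *
plan([473,208,21],-11)
E
```

```text
t 5.0 tcp [473.1 202.4  40.7] F [0.1 0.4 0.3] grip 46.8 j6 0.47 xaxis [ 0.034  0.009 -0.999]
jaw angle -12.6 tool y [0.22 0.98 0.02] z [ 0.98 -0.22  0.03]
shift tool mm [19.7  5.2 -1.9] dist 20.0
turn -1.6 (about x down, positive turn lowers jaw angle)
```

>>> send_rows(
  commands=[
    [[0.01,0.002,0,0,0.03],[0.009,0.002,0,0,0.03],[0.001,0,0,0,0.03],[0,0,0,0,0.03]],
  ],
)

```text
time: 5.33
tool_pos: [475.9, 205.1, 21.5]
tcp_rot: [0.465, 1.533, 0.244]
contact_force: [-0.7, 0.2, 0.4]
grip_width: 46.8
```

```bash
python3 - <<'E'
from h import *
plan([473,208,21],-11)
E
```

```text
t 5.33 tcp [475.9 205.1  21.5] F [-0.7  0.2  0.4] grip 46.8 j6 0.48 xaxis [ 0.036  0.009 -0.999]
jaw angle -12.7 tool y [0.22 0.98 0.02] z [ 0.97 -0.22  0.03]
shift tool mm [ 0.5  2.2 -3.5] dist 4.0
turn -1.7 (about x down, positive turn lowers jaw angle)
```

Open slowly, then lift clear.

>>> send_rows(
  commands=[
    [[0,0,0,0,0.05],[0,0,0,0,0.058],[0,0,0,0,0.07],[-0.02,0,0,0,0.07],[-0.03,0,0,0,0.07],[-0.04,0,0,0,0.07],[-0.04,0,0,0,0.07],[0,0,0,0,0.07]],
  ],
)

```text
time: 6.0
tool_pos: [470.8, 204.0, 157.8]
tcp_rot: [0.464, 1.534, 0.243]
contact_force: [1.1, 1.7, 0.4]
grip_width: 70.1
```

```bash
python3 - <<'E'
from h import *
plan([617,2,150],13)
im,K,M=snap('wrist','w3')
E
```

```text
t 6.0 tcp [470.8 204.  157.8] F [1.1 1.7 0.4] grip 70.1 j6 0.48 xaxis [ 0.035  0.009 -0.999]
jaw angle -12.7 tool y [0.22 0.98 0.02] z [ 0.98 -0.22  0.03]
shift tool mm [  11.2 -165.2  186.6] dist 249.0
turn -25.7 (about x down, positive turn lowers jaw angle)
```

View pics/w3.png

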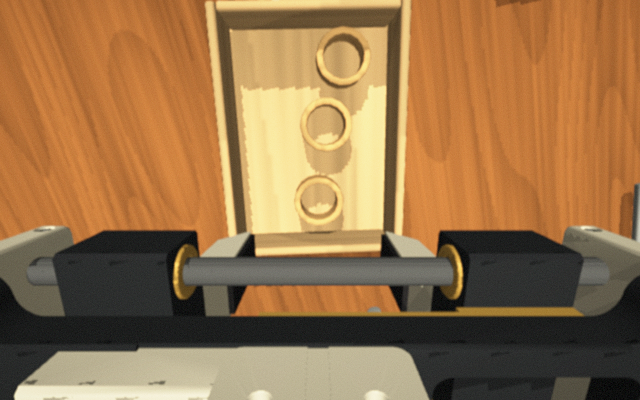

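The ring now lies flat in the box at (320,200), in line with the other two. Next, the knob.

>>> send_rows(
  commands=[
    [[0,-0.027,0.03,0,0.06],[0,-0.027,0.03,0,0.06],[0,-0.027,0.03,0,0.06],[0,-0.027,0.03,0,0.06],[0,-0.027,0.03,0,0.06],[0,0,0,-6.5,0.06],[0,0,0,-6.5,0.06],[0,0,0,-6.5,0.06],[0,0,0,-6.5,0.06],[0,0,0,0,0.06]],
  ],
)

```text
time: 6.88
tool_pos: [588.4, 31.1, 149.3]
tcp_rot: [0.077, 1.544, 0.334]
contact_force: [0.8, 0.0, 1.0]
grip_width: 59.9
```

```bash
python3 - <<'E'
from h import *
plan([617,2,80],13)
im,K,M=snap('wrist','w4'); print(proj(K,M,[[617,2,28],[617,2,0]]).round(0))
E
```

```text
t 6.88 tcp [588.4  31.1 149.3] F [0.8 0.  1. ] grip 59.9 j6 -0.34 xaxis [ 0.025  0.009 -1.   ]
jaw angle 14.7 tool y [-0.25  0.97  0.  ] z [0.97 0.25 0.03]
shift tool mm [ 69.7 -35.5  18.4] dist 80.0
turn 1.7 (about x down, positive turn lowers jaw angle)
[[335. 238.]
 [333. 228.]]
```

View pics/w4.png

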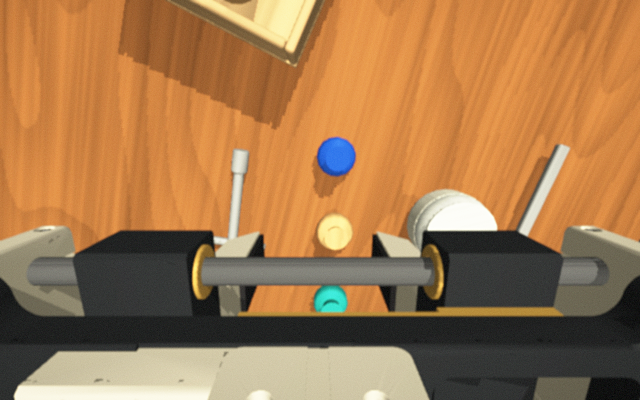

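The beech knob's stem shows at (335,235), 3 px above the prediction, so I shift its y by about +2.5 mm. The blue one (337,157) and the turquoise one (331,300) lie outside the jaw line.

>>> send_rows(
  commands=[
    [[0.02,-0.017,0.009,1.7,0.06],[0.03,-0.016,0.009,0,0.06],[0.02,0,0,0,0.06],[0,0,0,0,0.06]],
  ],
)

```text
time: 7.27
tool_pos: [616.4, 4.2, 77.4]
tcp_rot: [0.11, 1.542, 0.316]
contact_force: [0.1, 0.4, -1.0]
grip_width: 60.1
```

```bash
python3 - <<'E'
from h import *
plan([617,4,6],13)
E
```

```text
t 7.27 tcp [616.4   4.2  77.4] F [ 0.1  0.4 -1. ] grip 60.1 j6 -0.34 xaxis [ 0.028  0.009 -1.   ]
jaw angle 11.8 tool y [-0.2   0.98  0.  ] z [0.98 0.2  0.03]
shift tool mm [71.4 -0.6 -1.5] dist 71.0
turn -1.2 (about x down, positive turn lowers jaw angle)
```

>>> send_rows(
  commands=[
    [[0.025,0,0,0,0.06],[0.02,0,0,0,0.06],[0.015,0,-0.001,0,0.06],[0.008,0,0,0,0.06],[0.002,0,0,0,0.06]],
  ],
)

```text
time: 7.68
tool_pos: [618.0, 6.0, 7.3]
tcp_rot: [0.106, 1.54, 0.299]
contact_force: [-0.4, 0.5, -0.3]
grip_width: 59.9
```

```bash
python3 - <<'E'
from h import *
plan([617,4,6],13)
E
```

```text
t 7.68 tcp [618.    6.    7.3] F [-0.4  0.5 -0.3] grip 59.9 j6 -0.32 xaxis [ 0.029  0.009 -1.   ]
jaw angle 11.0 tool y [-0.19  0.98  0.  ] z [0.98 0.19 0.03]
shift tool mm [ 1.2 -1.7 -1.4] dist 3.0
turn -2.0 (about x down, positive turn lowers jaw angle)
```

>>> send_rows(
  commands=[
    [[0,-0.001,-0.001,0,0.03],[0,0,0,0,0.02],[0,0,0,0,0.02],[0,0,0,0,0.02],[0,0,0,0,0.02]],
  ],
)

```text
time: 8.1
tool_pos: [619.1, 5.2, 11.5]
tcp_rot: [0.049, 1.535, 0.24]
contact_force: [-0.0, -0.6, -0.6]
grip_width: 35.4
```

```bash
python3 - <<'E'
from h import *
plan([477,-268,150],-5)
E
```

```text
t 8.1 tcp [619.1   5.2  11.5] F [-0.  -0.6 -0.6] grip 35.4 j6 -0.32 xaxis [ 0.035  0.008 -0.999]
jaw angle 10.9 tool y [-0.19  0.98  0.  ] z [0.98 0.19 0.04]
shift tool mm [-145.6 -241.  -186.3] dist 338.0
turn 15.9 (about x down, positive turn lowers jaw angle)
```

Width 35.4 mm at z 11.5 suggests the pads sit on the rounded upper edge of the disk. I'll reopen, go lower and re-grip.

>>> send_rows(
  commands=[
    [[0,0,0,0,0.055],[0,0,0,0,0.055],[0,0,0,0,0.055]],
  ],
)

```text
time: 8.35
tool_pos: [620.0, 5.1, 13.2]
tcp_rot: [0.024, 1.533, 0.215]
contact_force: [0.3, 0.3, 0.1]
grip_width: 51.0
```

>>> send_rows(
  commands=[
    [[0.003,0,0,0,0.055],[0.002,0,0,0,0.055]],
  ],
)

```text
time: 8.52
tool_pos: [620.7, 5.0, 8.6]
tcp_rot: [0.012, 1.531, 0.203]
contact_force: [-0.4, 0.8, -0.4]
grip_width: 54.8
```

>>> send_rows(
  commands=[
    [[0.004,0,-0.0005,0,0.05],[0.001,0,-0.0003,0,0.03],[0.0006,0,-0.0003,0,0.02],[0.0006,0,-0.0003,0,0.02],[0.0006,0,-0.0003,0,0.02]],
  ],
)

```text
time: 8.93
tool_pos: [618.7, 4.8, 1.0]
tcp_rot: [0.025, 1.533, 0.215]
contact_force: [-0.3, 1.4, 7.3]
grip_width: 36.7
```

```bash
python3 - <<'E'
from h import *
plan([477,-268,150],-5)
E
```

```text
t 8.93 tcp [618.7   4.8   1. ] F [-0.3  1.4  7.3] grip 36.7 j6 -0.32 xaxis [ 0.037  0.008 -0.999]
jaw angle 10.9 tool y [-0.19  0.98  0.  ] z [0.98 0.19 0.04]
shift tool mm [-156.4 -240.9 -185. ] dist 342.0
turn 15.9 (about x down, positive turn lowers jaw angle)
```

>>> send_rows(
  commands=[
    [[-0.01,0,0,0,0.02],[-0.03,0,0,0,0.02],[-0.04,0,0,0,0.02],[-0.04,0,0,0,0.02],[-0.02,-0.01,-0.008,0,0.02],[0,-0.03,-0.023,0,0.02],[0,-0.03,-0.023,0,0.02],[0,-0.03,-0.023,0,0.02],[0,-0.03,-0.023,0,0.02],[0,-0.03,-0.023,0,0.02]],
  ],
)

```text
time: 9.77
tool_pos: [523.2, -176.5, 148.4]
tcp_rot: [-0.052, 1.527, 0.151]
contact_force: [0.8, -0.5, -0.3]
grip_width: 36.5
```

```bash
python3 - <<'E'
from h import *
plan([488,-271,130],-5)
E
```

```text
t 9.77 tcp [ 523.2 -176.5  148.4] F [ 0.8 -0.5 -0.3] grip 36.5 j6 -0.7 xaxis [ 0.044  0.007 -0.999]
jaw angle 11.6 tool y [-0.2   0.98 -0.  ] z [0.98 0.2  0.04]
shift tool mm [ 16.2 -85.5 -54.3] dist 103.0
turn 16.6 (about x down, positive turn lowers jaw angle)
```

>>> send_rows(
  commands=[
    [[0,-0.028,-0.018,0,0.02],[0,-0.028,-0.018,0,0.02],[0,-0.026,-0.016,0,0.02],[0,0,0,5.5,0.02],[0,0,0,5.5,0.02],[0,0,0,5.5,0.02],[0,0,0,0,0.02]],
  ],
)

```text
time: 10.35
tool_pos: [481.4, -280.5, 150.7]
tcp_rot: [0.134, 1.525, 0.027]
contact_force: [-0.4, -0.7, -0.3]
grip_width: 36.6
```

```bash
python3 - <<'E'
from h import *
plan([488,-271,60],-5)
im,K,M=snap('wrist','w5')
c,s=np.cos(np.radians(-4.5)),np.sin(np.radians(-4.5))
def tw(x,y,z): return [504+c*x-s*y,-240+s*x+c*y,z]
for n,p in [('A top',(-120,90,68)),('+x+y',(120,90,68)),('ka',(70,50,36)),('kb',(58,-35,36)),('kc',(-16,56,36)),('target',(-13,-32,6))]: print(n,proj(K,M,tw(*p)).round(0))
E
```

```text
t 10.35 tcp [ 481.4 -280.5  150.7] F [-0.4 -0.7 -0.3] grip 36.6 j6 -0.59 xaxis [ 0.046  0.001 -0.999]
jaw angle -6.1 tool y [0.11 0.99 0.01] z [ 0.99 -0.11  0.05]
shift tool mm [91.   9.6  1.4] dist 91.0
turn -1.1 (about x down, positive turn lowers jaw angle)
A top [[166.  40.]]
+x+y [[497.  34.]]
ka [[412.  98.]]
kb [[395. 194.]]
kc [[313.  93.]]
target [[318. 188.]]
```

View pics/w5.png

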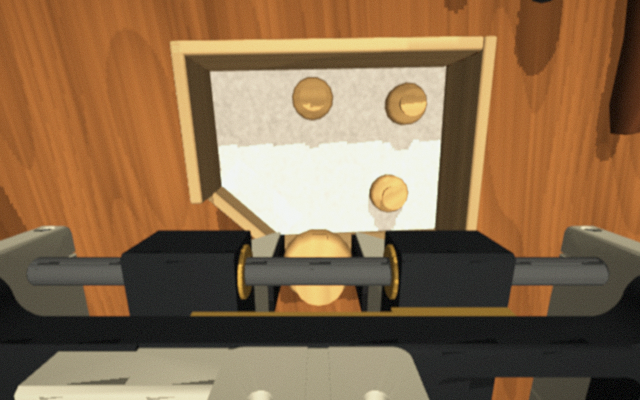

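The wrist picture matches the measured tote pose: its far corners are at (172,42) and (494,37), and the knobs at (410,103), (390,193) and (313,100), all within a few px of prediction. The floor spot is free, so I lower the knob.

>>> send_rows(
  commands=[
    [[0.03,0.005,0.001,-1,0.02],[0.03,0.005,0,0,0.02],[0.03,0,0,0,0.02],[0.0007,0,0,0,0.02]],
  ],
)

```text
time: 10.73
tool_pos: [490.3, -271.3, 61.7]
tcp_rot: [-0.02, 1.517, -0.089]
contact_force: [-0.4, 0.8, -0.7]
grip_width: 37.0
```

```bash
python3 - <<'E'
from h import *
plan([488,-271,8],-5)
E
```

```text
t 10.73 tcp [ 490.3 -271.3   61.7] F [-0.4  0.8 -0.7] grip 37.0 j6 -0.61 xaxis [ 0.053 -0.005 -0.999]
jaw angle -3.9 tool y [ 0.07  1.   -0.  ] z [ 1.   -0.07  0.05]
shift tool mm [53.5  0.2 -5.1] dist 54.0
turn 1.1 (about x down, positive turn lowers jaw angle)
```

>>> send_rows(
  commands=[
    [[0.02,0,-0.002,0,0.02],[0.016,0,-0.002,0,0.02],[0.01,0,-0.001,0,0.02],[0.004,0,0,0,0.02]],
  ],
)

```text
time: 11.07
tool_pos: [490.2, -271.4, 13.9]
tcp_rot: [-0.061, 1.514, -0.118]
contact_force: [-0.3, 0.0, -1.6]
grip_width: 36.6
```

```bash
python3 - <<'E'
from h import *
plan([488,-271,8],-5)
E
```

```text
t 11.07 tcp [ 490.2 -271.4   13.9] F [-0.3  0.  -1.6] grip 36.6 j6 -0.63 xaxis [ 0.056 -0.007 -0.998]
jaw angle -3.3 tool y [ 0.06  1.   -0.  ] z [ 1.   -0.06  0.06]
shift tool mm [ 5.8  0.3 -2.5] dist 6.0
turn 1.7 (about x down, positive turn lowers jaw angle)
```

>>> send_rows(
  commands=[
    [[0.004,0,-0.001,0,0.02],[0.0025,0,-0.001,0,0.02],[0.001,0,0,0,0.02]],
  ],
)

```text
time: 11.32
tool_pos: [489.9, -272.0, 8.1]
tcp_rot: [-0.088, 1.511, -0.142]
contact_force: [0.2, 0.3, -0.6]
grip_width: 36.4
```

>>> send_rows(
  commands=[
    [[0.0006,0,0,0,0.042],[0.0006,0,0,0,0.046],[0.0006,0,0,0,0.05],[-0.01,0,0,0,0.05],[-0.02,0,-0.001,0,0.05],[-0.03,0,-0.001,0,0.05],[-0.04,0,-0.002,0,0.05],[-0.04,0,-0.002,0,0.04],[-0.02,-0.01,0,0,0.04],[0,0,0,0,0.04]],
  ],
)

```text
time: 12.15
tool_pos: [473.2, -280.3, 178.5]
tcp_rot: [-0.118, 1.51, -0.171]
contact_force: [0.1, 0.1, 0.7]
grip_width: 40.7
```

```bash
python3 - <<'E'
from h import *
plan([624,-180,200],-5)
im,K,M=snap('wrist','w6')
E
```

```text
t 12.15 tcp [ 473.2 -280.3  178.5] F [0.1 0.1 0.7] grip 40.7 j6 -0.65 xaxis [ 0.06  -0.01  -0.998]
jaw angle -3.0 tool y [ 0.05  1.   -0.01] z [ 1.   -0.05  0.06]
shift tool mm [-13.4 108.  146.4] dist 182.0
turn 2.0 (about x down, positive turn lowers jaw angle)
```

View pics/w6.png

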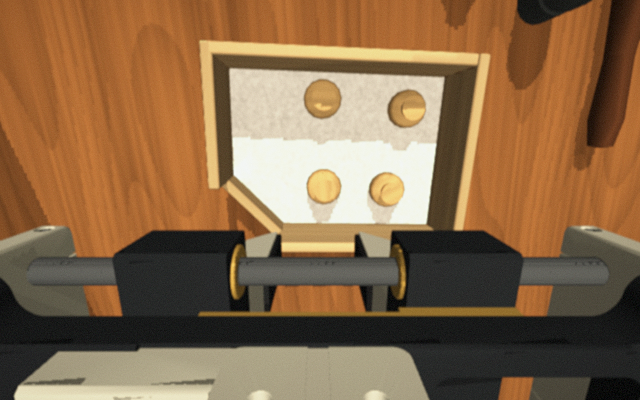

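The wrist picture shows the knob standing at (323,187) in the tote, with the others at (322,98), (407,107) and (387,189). Now I refine the end wall.

```bash
python3 - <<'E'
from h import *
im,K,M=load('w6')
a=ray(K,M,490,54,68); b=ray(K,M,201,40.5,68); print(a.round(1),b.round(1),np.linalg.norm(a-b)); d=a-b; print(np.degrees(np.arctan2(d[1],d[0])))
# +x wall outer edge further down
for u,v in [(468,231)]: 
  e=ray(K,M,u,v,68); print(e.round(1)); d=a-e; print(np.degrees(np.arctan2(d[1],d[0]))-90)
c,s=np.cos(np.radians(-4.5)),np.sin(np.radians(-4.5))
o=a[:2]-[c*120-s*90,s*120+c*90]; print('origin',o)
for f in ('top0','w6'):
  pass
E
```

```text
[ 630.3 -160.8   68. ] [ 394.9 -142.    68. ] 236.24459755693042
-4.582487400958848
[ 623.7 -317.3   68. ]
-2.441419136273069
origin [ 503.65360286 -241.13608254]
```

>>> send_rows(
  commands=[
    [[0,0.021,0.029,0,0.04],[0,0.021,0.029,0,0.04],[0,0.021,0.029,0,0.04],[0,0.021,0.029,0,0.04],[0,0.02,0.028,1,0.04],[0.02,0,0,1,0.04],[0.03,0,0,0,0.04],[0,0,0,0,0.04]],
  ],
)

```text
time: 12.87
tool_pos: [627.5, -174.7, 126.1]
tcp_rot: [0.025, 1.52, -0.068]
contact_force: [-1.2, 0.0, -2.0]
grip_width: 39.8
```

```bash
python3 - <<'E'
from h import *
plan([623.5,-184,90],-4.5)
im,K,M=snap('wrist','w7')
E
```

```text
t 12.87 tcp [ 627.5 -174.7  126.1] F [-1.2  0.  -2. ] grip 39.8 j6 -0.31 xaxis [ 0.05  -0.003 -0.999]
jaw angle -5.3 tool y [0.09 1.   0.  ] z [ 0.99 -0.09  0.05]
shift tool mm [35.9 -9.7 -5. ] dist 38.0
turn -0.8 (about x down, positive turn lowers jaw angle)
```

View pics/w7.png

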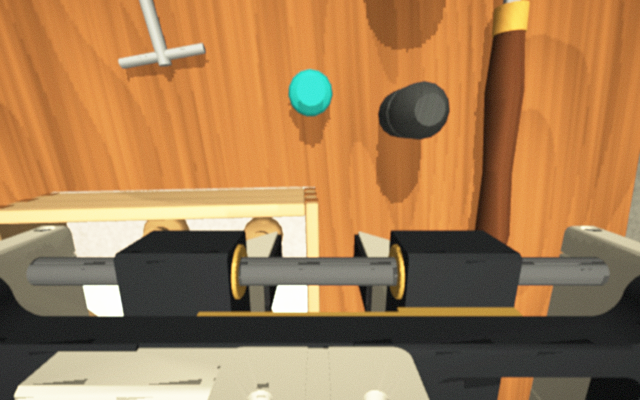

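```bash
python3 - <<'E'
from h import *
im,K,M=load('w7')
for u,v in [(317,188),(318,225),(306,225)]: print(ray(K,M,u,v,68).round(1))
E
```

```text
[ 631.8 -148.8   68. ]
[ 629.9 -176.9   68. ]
[ 621.  -175.9   68. ]
```

>>> send_rows(
  commands=[
    [[0.018,-0.005,-0.002,-0.8,0.04],[0.018,-0.005,-0.002,0,0.04],[0.0006,0,0,0,0.04]],
  ],
)

```text
time: 13.17
tool_pos: [625.4, -185.4, 93.8]
tcp_rot: [-0.016, 1.516, -0.094]
contact_force: [0.1, 0.4, 0.3]
grip_width: 40.0
```

```bash
python3 - <<'E'
from h import *
plan([624.5,-184,54],-4.5)
E
```

```text
t 13.17 tcp [ 625.4 -185.4   93.8] F [0.1 0.4 0.3] grip 40.0 j6 -0.34 xaxis [ 0.054 -0.005 -0.999]
jaw angle -4.5 tool y [ 0.08  1.   -0.  ] z [ 1.   -0.08  0.05]
shift tool mm [39.7  1.3 -3.2] dist 40.0
turn 0.0 (about x down, positive turn lowers jaw angle)
```

>>> send_rows(
  commands=[
    [[0.016,0,-0.001,0,0.04],[0.014,0,-0.001,0,0.04],[0.008,0,-0.001,0,0.04],[0.002,0,0,0,0.04]],
  ],
)

```text
time: 13.5
tool_pos: [625.7, -187.4, 59.0]
tcp_rot: [-0.042, 1.511, -0.123]
contact_force: [-0.0, -0.2, 0.2]
grip_width: 40.2
```

```bash
python3 - <<'E'
from h import *
plan([624.5,-184,54],-4.5)
snap('wrist','w8')
E
```

```text
t 13.5 tcp [ 625.7 -187.4   59. ] F [-0.  -0.2  0.2] grip 40.2 j6 -0.35 xaxis [ 0.059 -0.007 -0.998]
jaw angle -4.7 tool y [ 0.08  1.   -0.  ] z [ 0.99 -0.08  0.06]
shift tool mm [ 4.9  3.3 -1.7] dist 6.0
turn -0.2 (about x down, positive turn lowers jaw angle)
```

View pics/w8.png

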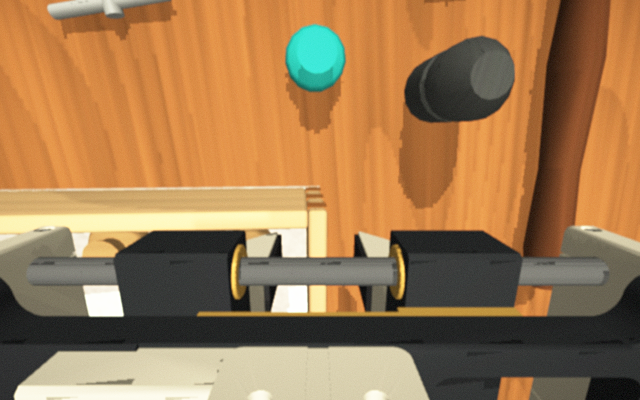

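The wall runs between the two fingers at u≈317, clear on both sides. I go slightly lower and close.

>>> send_rows(
  commands=[
    [[0.005,0.003,-0.001,0,0.04],[0.0025,0,0,0,0.02],[0.0006,0,0,0,0.0],[0.0006,0,0,0,0.0],[0.0006,0,0,0,0.0],[0.0006,0,0,0,0.0]],
  ],
)

```text
time: 14.05
tool_pos: [627.7, -184.9, 53.4]
tcp_rot: [-0.072, 1.505, -0.153]
contact_force: [-1.9, -0.5, 0.8]
grip_width: 11.2
```

```bash
python3 - <<'E'
from h import *
plan([624.5,-184,54],-4.5)
E
```

```text
t 14.05 tcp [ 627.7 -184.9   53.4] F [-1.9 -0.5  0.8] grip 11.2 j6 -0.34 xaxis [ 0.065 -0.01  -0.998]
jaw angle -4.6 tool y [ 0.08  1.   -0.  ] z [ 0.99 -0.08  0.07]
shift tool mm [-0.8  0.6 -3.2] dist 3.0
turn -0.1 (about x down, positive turn lowers jaw angle)
```

The wall is held at 11.2 mm opening. I start tilting along an arc about the lip's bottom edge, in small steps.

>>> send_rows(
  commands=[
    [[-0.006,-0.0014,-0.0014,0,0.0],[-0.006,-0.0014,-0.0014,0,0.0],[-0.006,-0.0014,-0.0014,0,0.0],[0.0005,0,0,0,0.0]],
  ],
)

```text
time: 14.38
tool_pos: [621.0, -188.1, 71.3]
tcp_rot: [-0.045, 1.507, -0.127]
contact_force: [1.5, 0.8, -2.7]
grip_width: 9.4
```

```bash
python3 - <<'E'
from h import *
plan([624.5,-184,54],-4.5)
im,K,M=snap('scene','s2'); c=im[110:230,190:350]; cv2.imwrite('pics/s2c.png',cv2.resize(c,None,fx=5,fy=5,interpolation=cv2.INTER_CUBIC))
E
```

```text
t 14.38 tcp [ 621.  -188.1   71.3] F [ 1.5  0.8 -2.7] grip 9.4 j6 -0.35 xaxis [ 0.063 -0.008 -0.998]
jaw angle -4.7 tool y [ 0.08  1.   -0.  ] z [ 0.99 -0.08  0.06]
shift tool mm [17.5  4.4  2.1] dist 18.0
turn -0.2 (about x down, positive turn lowers jaw angle)
```

View pics/s2c.png

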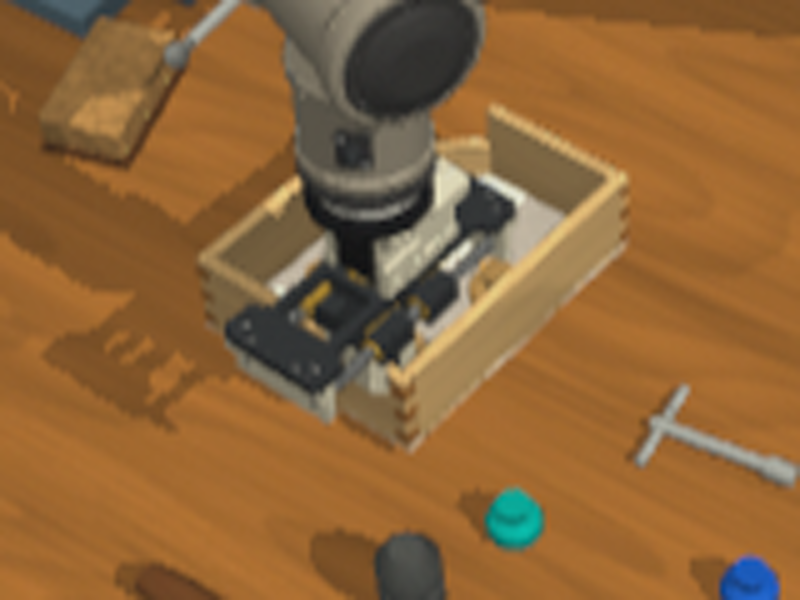

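The tote's high corner has started to rise, with about 3 N of load as expected. Continuing.

>>> send_rows(
  commands=[
    [[-0.006,-0.0019,-0.0019,0,0.0],[-0.006,-0.0019,-0.0019,0,0.0],[-0.006,-0.0019,-0.0019,0,0.0],[-0.006,-0.0022,-0.0022,0,0.0],[-0.006,-0.0022,-0.0022,0,0.0],[-0.006,-0.0022,-0.0022,0,0.0],[0.0005,0,0,0,0.0]],
  ],
)

```text
time: 15.02
tool_pos: [603.7, -200.5, 108.7]
tcp_rot: [-0.049, 1.507, -0.13]
contact_force: [1.0, -0.2, -3.4]
grip_width: 9.9
```

```bash
python3 - <<'E'
from h import *
plan([624.5,-184,54],-4.5)
im,K,M=snap('scene','s3'); c=im[110:230,190:350]; cv2.imwrite('pics/s3c.png',cv2.resize(c,None,fx=5,fy=5,interpolation=cv2.INTER_CUBIC))
im,K,M=snap('wrist','w9')
E
```

```text
t 15.02 tcp [ 603.7 -200.5  108.7] F [ 1.  -0.2 -3.4] grip 9.9 j6 -0.38 xaxis [ 0.063 -0.008 -0.998]
jaw angle -4.7 tool y [ 0.08  1.   -0.  ] z [ 0.99 -0.08  0.06]
shift tool mm [55.8 18.3 15.9] dist 61.0
turn -0.2 (about x down, positive turn lowers jaw angle)
```

View pics/s3c.png

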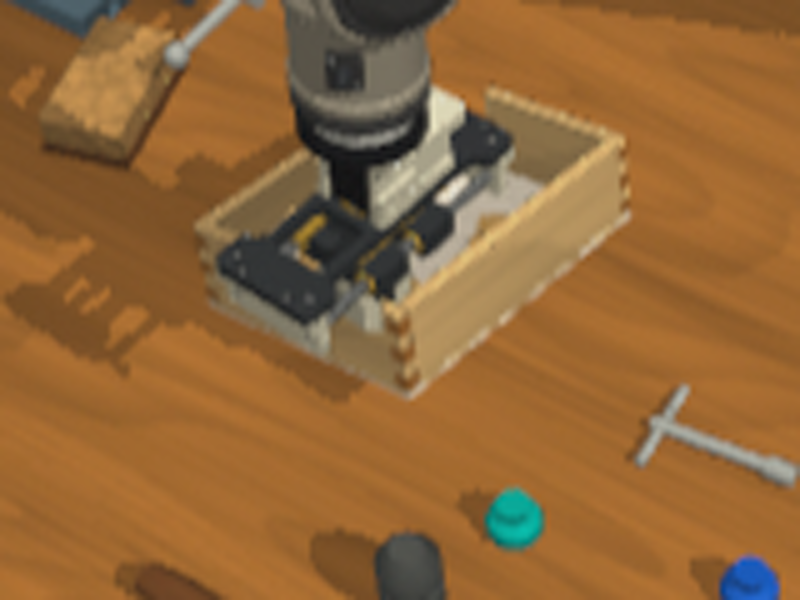

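View pics/w9.png

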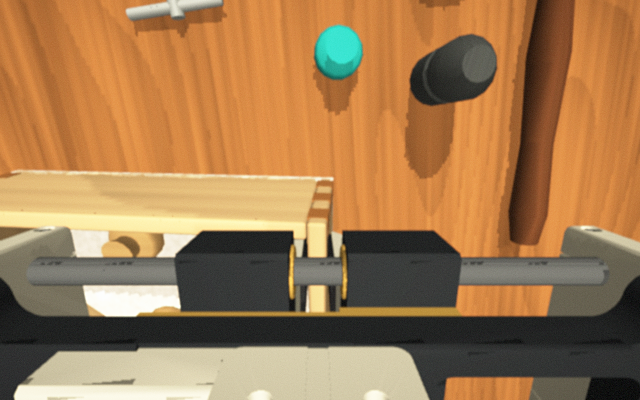

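The scene view shows the near (high) corner rising about 12 px while the two side corners rise equally, so the tilt is square towards the lip, with a 3.4 N load. I continue to about 25°.

>>> send_rows(
  commands=[
    [[-0.0055,-0.0026,-0.002,0,0.0],[-0.0055,-0.0026,-0.002,0,0.0],[-0.0055,-0.0026,-0.002,0.5,0.0],[-0.0055,-0.0026,-0.002,0.5,0.0],[-0.0053,-0.003,-0.0024,0.5,0.0],[-0.0053,-0.003,-0.0024,0.5,0.0],[-0.0053,-0.003,-0.0024,0.5,0.0],[0.0005,0,0,0,0.0]],
  ],
)

```text
time: 15.78
tool_pos: [582.0, -219.3, 146.9]
tcp_rot: [0.009, 1.509, -0.12]
contact_force: [1.2, 0.2, -3.3]
grip_width: 11.9
```

```bash
python3 - <<'E'
from h import *
plan([624.5,-184,54],-4.5)
im,K,M=snap('scene','s4'); c=im[110:230,190:350]; cv2.imwrite('pics/s4c.png',cv2.resize(c,None,fx=5,fy=5,interpolation=cv2.INTER_CUBIC))
im,K,M=snap('top','t4'); c=im[170:280,340:480]; cv2.imwrite('pics/t4c.png',cv2.resize(c,None,fx=5,fy=5,interpolation=cv2.INTER_CUBIC))
im,K,M=snap('wrist','w10')
E
```

```text
t 15.78 tcp [ 582.  -219.3  146.9] F [ 1.2  0.2 -3.3] grip 11.9 j6 -0.38 xaxis [ 0.061 -0.007 -0.998]
jaw angle -7.4 tool y [0.13 0.99 0.  ] z [ 0.99 -0.13  0.06]
shift tool mm [95.  40.4 31.8] dist 108.0
turn -2.9 (about x down, positive turn lowers jaw angle)
```

View pics/s4c.png

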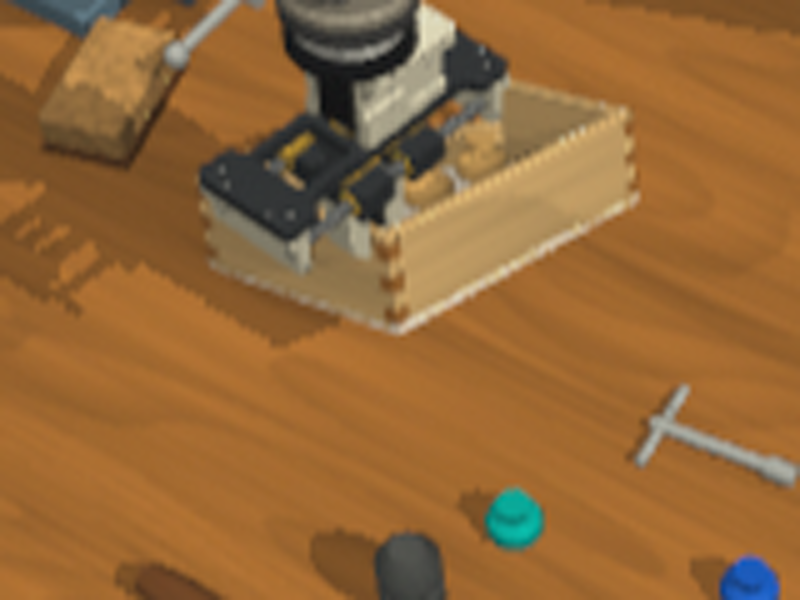

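View pics/t4c.png

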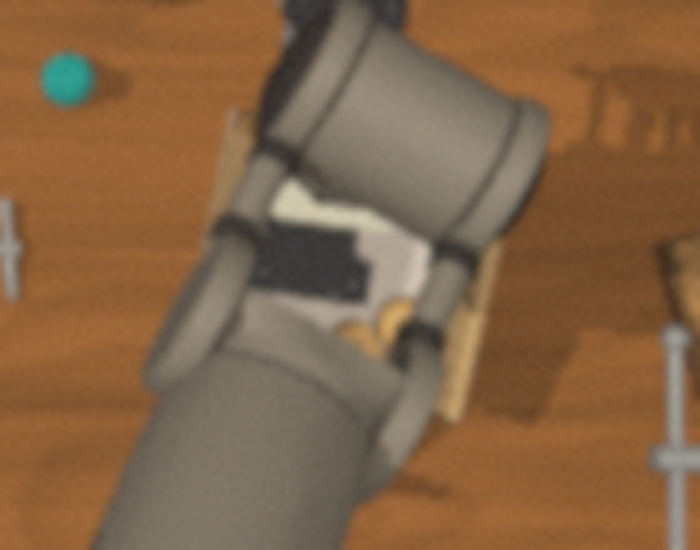

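View pics/w10.png

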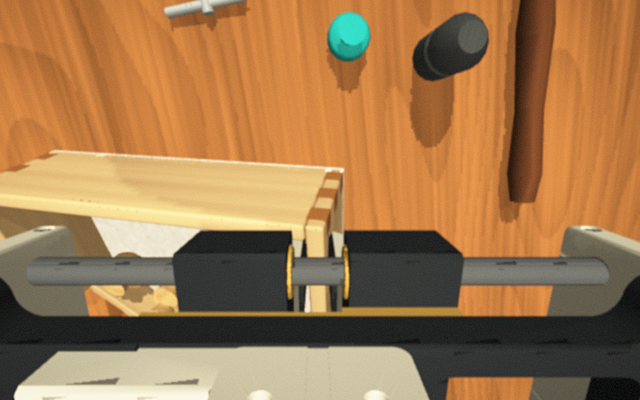

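The knobs have slid to the corner side: two are visible near (370,335) in the top crop, against the lip side. I go on to about 32°.

>>> send_rows(
  commands=[
    [[-0.005,-0.0033,-0.0022,0.5,0.0],[-0.005,-0.0033,-0.0022,0.5,0.0],[-0.005,-0.0033,-0.0022,0.5,0.0],[-0.005,-0.0033,-0.0022,0.5,0.0],[-0.004,-0.0033,-0.0024,0.5,0.0],[0.0005,0,0,0,0.0],[0.0005,0,0,0,0.0]],
  ],
)

```text
time: 16.52
tool_pos: [565.4, -234.0, 169.1]
tcp_rot: [0.084, 1.513, -0.092]
contact_force: [1.3, 0.3, -3.4]
grip_width: 12.2
```

```bash
python3 - <<'E'
from h import *
plan([624.5,-184,54],-4.5)
im,K,M=snap('scene','s5'); c=im[110:230,190:350]; cv2.imwrite('pics/s5c.png',cv2.resize(c,None,fx=5,fy=5,interpolation=cv2.INTER_CUBIC))
im,K,M=snap('top','t5'); c=im[170:280,340:480]; cv2.imwrite('pics/t5c.png',cv2.resize(c,None,fx=5,fy=5,interpolation=cv2.INTER_CUBIC))
im,K,M=snap('wrist','w11')
E
```

```text
t 16.52 tcp [ 565.4 -234.   169.1] F [ 1.3  0.3 -3.4] grip 12.2 j6 -0.36 xaxis [ 0.058 -0.005 -0.998]
jaw angle -10.1 tool y [0.17 0.98 0.  ] z [ 0.98 -0.17  0.06]
shift tool mm [118.1  59.   42.7] dist 139.0
turn -5.6 (about x down, positive turn lowers jaw angle)
```

View pics/s5c.png

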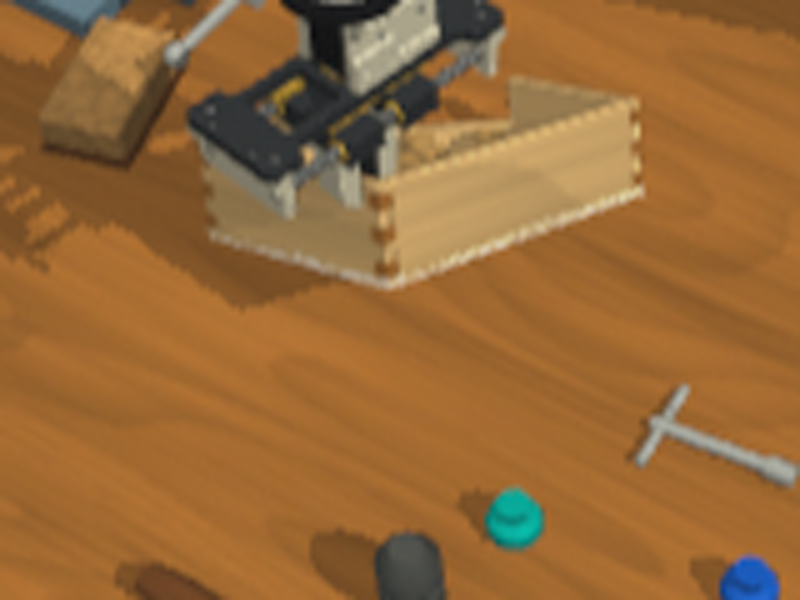

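View pics/t5c.png

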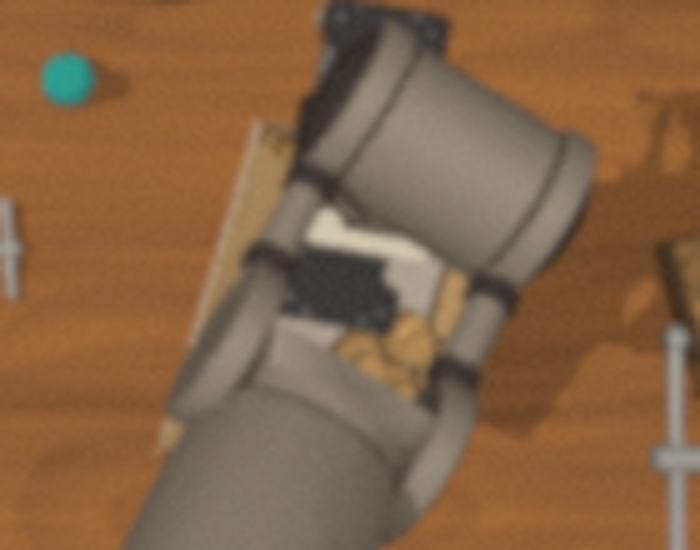

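View pics/w11.png

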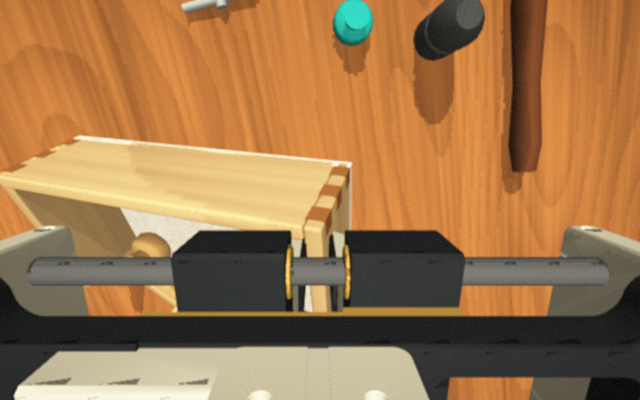

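```bash
cat > tp.py <<'E'
from h import *
from scipy.optimize import least_squares
def tri(c1,c2,a,b):
    P=[K@M[:3] for K,M in (c1,c2)]
    X=cv2.triangulatePoints(P[0],P[1],np.array(a,float).reshape(2,1),np.array(b,float).reshape(2,1)); return (X[:3]/X[3]).ravel()
def fit(pts,w,s):
    # pts: list of (tote pt, pix wrist or None, pix scene or None); w,s=(K,M)
    def f(q):
        Rm=R.from_rotvec(q[:3]).as_matrix(); r=[]
        for p,a,b in pts:
            P=Rm@np.array(p)+q[3:]*100
            if a is not None: r+=list(proj(*w,P)[0]-a)
            if b is not None: r+=list(2*(proj(*s,P)[0]-b))
        return r
    r=least_squares(f,[0.1,-.3,-.1,4.8,-2.6,.6]); return r
E
python3 - <<'E'
from tp import *
_,Kw,Mw=load('w11'); _,Ks,Ms=load('s5')
s=lambda u,v:(190+(u+.5)/5-.5,110+(v+.5)/5-.5)
pts=[((120,90,0),(351,163),s(390,287)),((-120,90,0),(80,137),s(641,193)),((-120,90,68),(2,177),s(637,100)),((120,90,68),(306,226),s(377,190)),((120,-90,0),None,s(210,238))]
for p,a,b in pts:
    if a: print(p,tri((Kw,Mw),(Ks,Ms),a,b).round(0))
r=fit(pts,(Kw,Mw),(Ks,Ms)); Rm=R.from_rotvec(r.x[:3]).as_matrix(); t=r.x[3:]*100
print('resid',np.round(r.fun,1)); print('tilt',np.degrees(np.arccos(Rm[2,2])),'down dir in tote',(Rm.T@[0,0,-1]).round(3),'t',t.round(1))
for n,p in [('A',(-120,-30,0)),('B',(-60,-90,0)),('lip',(-83,-53,6)),('G',(115,66,60)),('-x+y',(-120,90,0)),('+x-y',(120,-90,0))]:
    P=Rm@np.array(p)+t; print(n,P.round(1),proj(Kw,Mw,P).round(0),((proj(Ks,Ms,P)[0]-[190,110])*5).round(0))
np.savez('pose.npz',R=Rm,t=t)
_,Kt,Mt=load('t5')
for n,p in [('lip',(-83,-53,6)),('-yB',(-55,-80,6)),('-xA',(-110,-35,6)),('+x-y in',(110,-80,6)),('-x+y in',(-110,80,6)),('+x-y top',(110,-80,68))]: print(n,((proj(Kt,Mt,Rm@np.array(p)+t)[0]-[340,170])*5).round(0))
im,_,_=load('t5'); c=im[200:262,385:450]; cv2.imwrite('pics/t5d.png',cv2.resize(c,None,fx=9,fy=9,interpolation=cv2.INTER_CUBIC))
E
```

```text
(120, 90, 0) [ 596. -193.  135.]
(-120, 90, 0) [ 384. -139.   53.]
(-120, 90, 68) [ 354. -162.  104.]
(120, 90, 68) [ 564. -219.  178.]
resid [-4.3 -1.2  2.7  0.9  4.4  1.7  1.5  2.4 -2.7  0.4  2.1  1.5  4.9  2.5
  4.7 -2.5  0.8 -0.1]
tilt 32.06200447165638 down dir in tote [-0.383 -0.367 -0.847] t [ 480.1 -248.9   52.5]
A [ 370.3 -251.4   -4.5] [[141. 239.]] [518. 170.]
B [ 420.6 -319.7   -3.5] [[201. 285.]] [403. 175.]
lip [ 399.6 -282.4    6.3] [[171. 263.]] [460. 168.]
G [ 561.5 -230.3  171.7] [[311. 251.]] [367. 186.]
-x+y [ 377.7 -140.    39.6] [[ 84. 139.]] [643. 197.]
+x-y [ 582.4 -357.8   65.5] [[351. 323.]] [210. 236.]
lip [358. 420.]
-yB [403. 387.]
-xA [325. 453.]
+x-y in [474. 168.]
-x+y in [178. 445.]
+x-y top [523. 205.]
```

View pics/t5d.png

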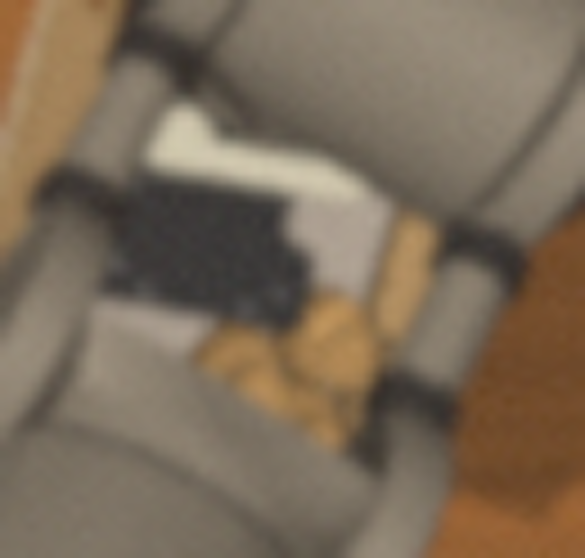

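```bash
python3 - <<'E'
from h import *
z=np.load('pose.npz'); Rm,t=z['R'],z['t']
def onfloor(f,u,v,h):
    _,K,M=load(f); d=np.linalg.inv(K)@[u,v,1]; A=M[:3,:3]; c=-A.T@M[:3,3]; w=A.T@d
    c=Rm.T@(c-t); w=Rm.T@w; return (c+w*(h-c[2])/w[2]).round(0)
for n,u,v in [('k1',240,360),('k2',340,345),('k3',320,420)]: print(n,onfloor('t5',385+u/9,200+v/9,20))
print('kw',onfloor('w11',150,248,20))
im,_,_=load('w11'); cv2.imwrite('pics/w11d.png',cv2.resize(im[180:320,0:190],None,fx=4,fy=4,interpolation=cv2.INTER_CUBIC))
im,_,_=load('s5'); cv2.imwrite('pics/s5d.png',cv2.resize(im[115:165,255:325],None,fx=10,fy=10,interpolation=cv2.INTER_CUBIC))
E
```

```text
k1 [-23. -26.  20.]
k2 [-14. -67.  20.]
k3 [-46. -69.  20.]
kw [-81. -16.  20.]
```

View pics/w11d.png

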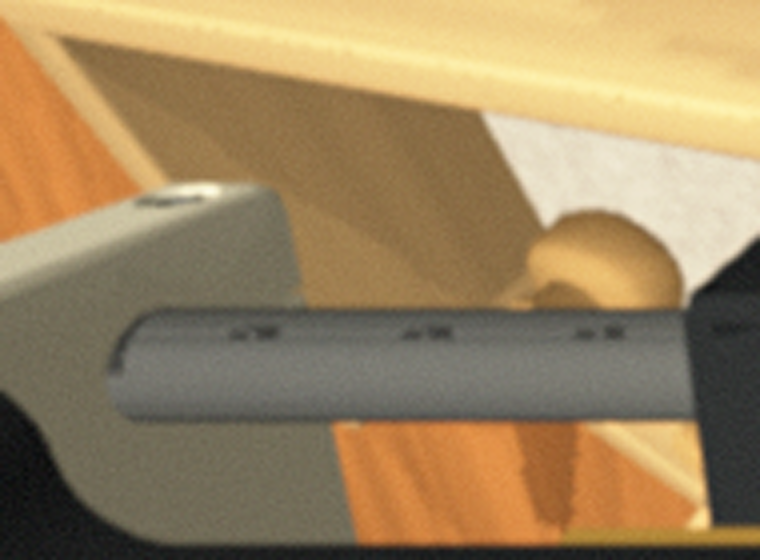

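View pics/s5d.png

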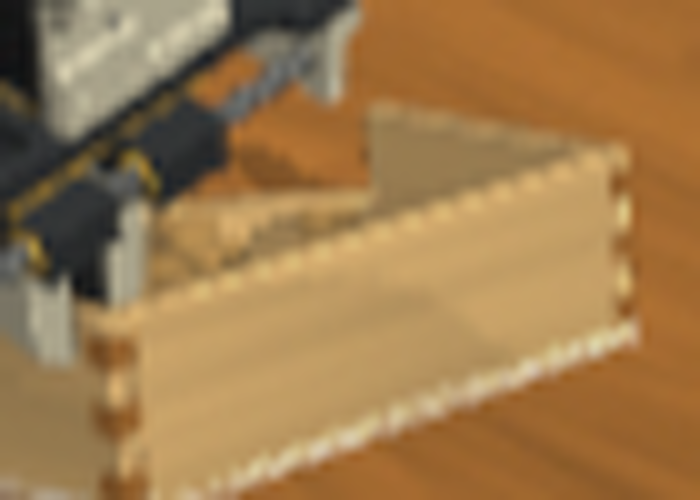

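The fitted tote pose is tilted 32° squarely at the lip (down direction −0.38, −0.37 in tote axes), with the lip edge on the bench. All four knobs are seen on the lip side: three in the top crop and one at (150,248) in the wrist view. I'll go a little further so they pack fully, then settle.

>>> send_rows(
  commands=[
    [[-0.003,-0.002,-0.0014,0.5,0.0],[-0.003,-0.002,-0.0014,0.5,0.0],[-0.003,-0.002,-0.0014,0,0.0],[-0.002,-0.002,-0.0014,0,0.0],[0.0005,0,0,0,0.0],[0.0005,0,0,0,0.0],[0.0005,0,0,0,0.0],[0.0005,0,0,0,0.0],[0.0005,0,0,0,0.0],[0.0005,0,0,0,0.0]],
  ],
)

```text
time: 17.5
tool_pos: [557.5, -240.4, 176.7]
tcp_rot: [0.117, 1.514, -0.077]
contact_force: [0.2, 1.0, -5.1]
grip_width: 11.9
```

```bash
python3 - <<'E'
from h import *
plan([624.5,-184,54],-4.5)
im,K,M=snap('scene','s6'); cv2.imwrite('pics/s6c.png',cv2.resize(im[110:230,190:350],None,fx=5,fy=5,interpolation=cv2.INTER_CUBIC))
im,K,M=snap('top','t6'); cv2.imwrite('pics/t6c.png',cv2.resize(im[200:262,375:455],None,fx=9,fy=9,interpolation=cv2.INTER_CUBIC))
im,K,M=snap('wrist','w12')
E
```

```text
t 17.5 tcp [ 557.5 -240.4  176.7] F [ 0.2  1.  -5.1] grip 11.9 j6 -0.36 xaxis [ 0.057 -0.004 -0.998]
jaw angle -11.1 tool y [0.19 0.98 0.01] z [ 0.98 -0.19  0.06]
shift tool mm [126.   67.5  47.9] dist 151.0
turn -6.6 (about x down, positive turn lowers jaw angle)
```

View pics/s6c.png

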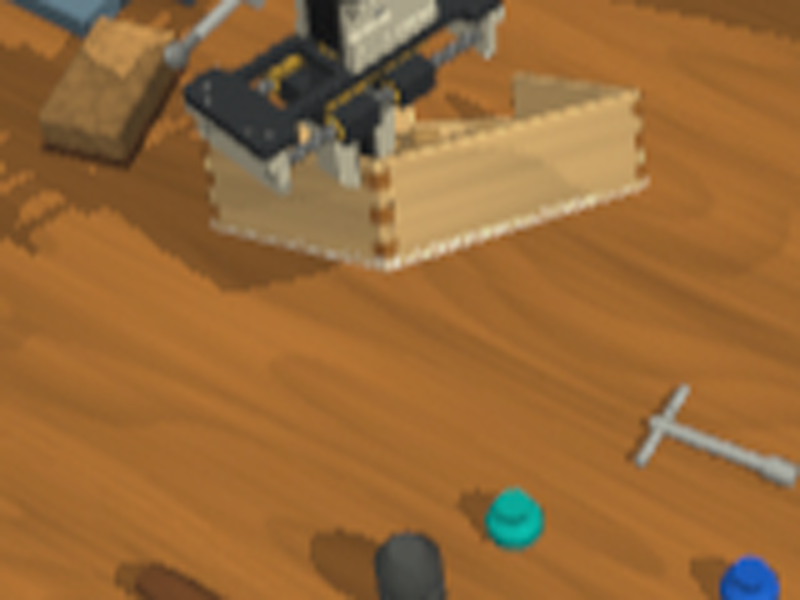

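View pics/t6c.png

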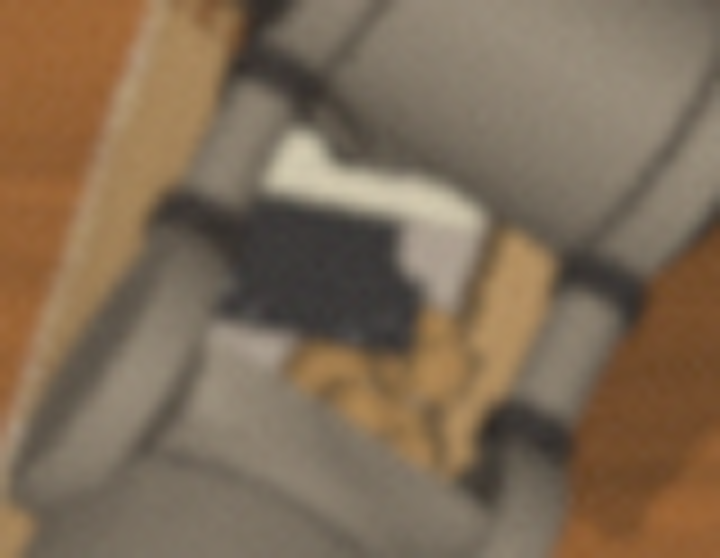

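View pics/w12.png

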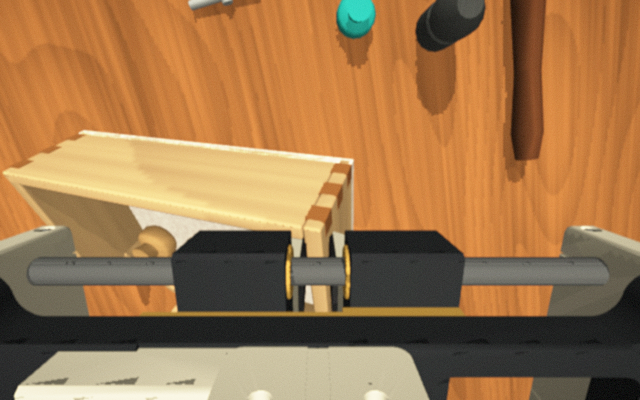

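```bash
python3 - <<'E'
from tp import *
_,Kw,Mw=load('w12'); _,Ks,Ms=load('s6')
s=lambda u,v:(190+(u+.5)/5-.5,110+(v+.5)/5-.5)
pts=[((120,90,0),(353,160),s(390,270)),((-120,90,0),(84,131),s(648,183)),((-120,90,68),(6,173),s(637,92)),((120,90,68),(306,225),s(372,165)),((120,-90,0),None,s(212,226))]
r=fit(pts,(Kw,Mw),(Ks,Ms)); Rm=R.from_rotvec(r.x[:3]).as_matrix(); t=r.x[3:]*100
print('resid',np.round(r.fun,1)); print('tilt',np.degrees(np.arccos(Rm[2,2])),'down',(Rm.T@[0,0,-1]).round(3),'t',t.round(1))
for n,p in [('A',(-120,-30,0)),('B',(-60,-90,0))]: print(n,(Rm@np.array(p)+t).round(1))
np.savez('pose.npz',R=Rm,t=t)
def onfloor(f,u,v,h):
    _,K,M=load(f); d=np.linalg.inv(K)@[u,v,1]; A=M[:3,:3]; c=-A.T@M[:3,3]; w=A.T@d
    c=Rm.T@(c-t); w=Rm.T@w; return (c+w*(h-c[2])/w[2]).round(0)
print('wrist rim right',onfloor('w12',176,242,17),'top',onfloor('w12',156,226,17),'left',onfloor('w12',133,243,17))
T=lambda u,v:(375+u/9,200+v/9)
for n,u,v,h in [('kA topleft rim',320,345,17),('kA left',290,375,17),('kB top rim',445,310,17),('kB right',475,370,17),('kC?',400,415,30),('kD?',340,390,34),('stem kB?',432,385,34)]: print(n,onfloor('t6',*T(u,v),h))
im,_,_=load('t6'); cv2.imwrite('pics/t6d.png',cv2.resize(im[228:256,400:435],None,fx=20,fy=20,interpolation=cv2.INTER_CUBIC))
E
```

```text
resid [-4.2 -1.9  1.9 -0.2  3.3  2.   0.2  2.9 -2.   0.   3.5  0.8  5.   3.2
  5.8 -1.1  0.9 -0.2]
tilt 34.21622747531325 down [-0.397 -0.398 -0.827] t [ 475.2 -249.4   58.3]
A [ 366.8 -248.5   -1.3]
B [ 416.1 -317.6   -1.3]
wrist rim right [-54. -13.  17.] top [-70.   5.  17.] left [-123.  -32.   17.]
kA topleft rim [-13. -18.  17.]
kA left [-27. -10.  17.]
kB top rim [  6. -67.  17.]
kB right [-18. -90.  17.]
kC? [-33. -54.  30.]
kD? [-23. -21.  34.]
stem kB? [-18. -60.  34.]
```

View pics/t6d.png

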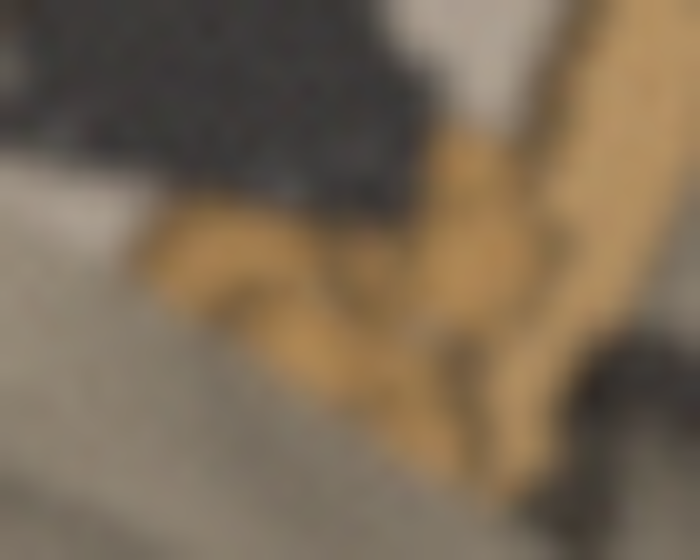

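```bash
python3 - <<'E'
from h import *
z=np.load('pose.npz'); Rm,t=z['R'],z['t']
_,K,M=load('w12')
def onf(u,v,h):
    d=np.linalg.inv(K)@[u,v,1]; A=M[:3,:3]; c=-A.T@M[:3,3]; w=A.T@d
    c=Rm.T@(c-t); w=Rm.T@w; return (c+w*(h-c[2])/w[2]).round(0)
im,_,_=load('w12'); cv2.imwrite('pics/w12d.png',cv2.resize(im[190:330,60:220],None,fx=5,fy=4,interpolation=cv2.INTER_CUBIC))
for u,v in [(128,207),(133,225),(138,236)]: print(onf(u,v,6))
E
```

```text
[-115.   12.    6.]
[-124.  -15.    6.]
[-128.  -33.    6.]
```

View pics/w12d.png

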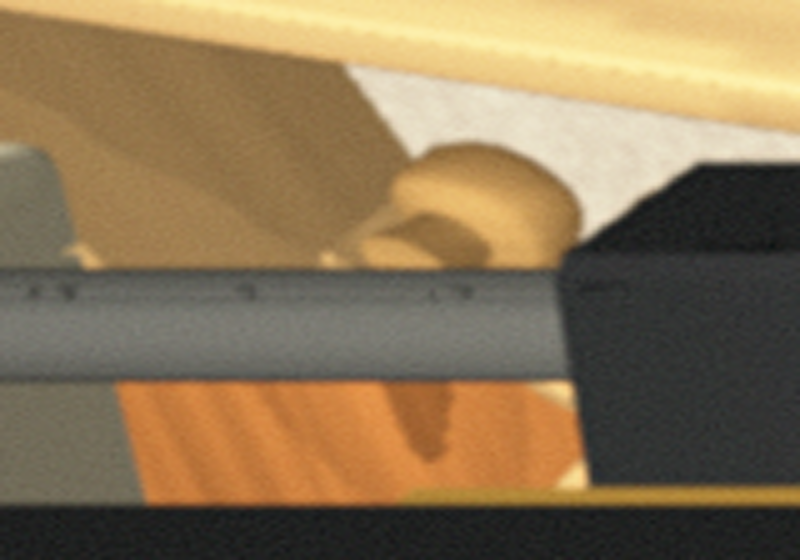

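```bash
python3 - <<'E'
from h import *
z=np.load('pose.npz'); Rm,t=z['R'],z['t']
_,K,M=load('w12'); _,Kt,Mt=load('t6')
P=lambda p:((proj(K,M,Rm@np.array(p,float)+t)[0]-[60,190])*[5,4]).round(0)
T=lambda p:((proj(Kt,Mt,Rm@np.array(p,float)+t)[0]-[400,228])*20).round(0)
for p in [(-110,10,6),(-110,0,6),(-110,0,15),(-110,-10,6),(-110,-18,15),(-110,-26,15),(-110,-26,36)]: print(p,P(p))
th=np.radians(np.arange(0,360,45))
for c in [(-91,-18),(-72,-14),(-53,-23),(-48,-61),(-28,-28),(-10,-61)]:
    print(c,'wrist rim',[P((c[0]+19*np.cos(a),c[1]+19*np.sin(a),17)).astype(int).tolist() for a in th],'stem',P((*c,36)))
    print('   top rim',[T((c[0]+19*np.cos(a),c[1]+19*np.sin(a),17)).astype(int).tolist() for a in th],'stem',T((*c,36)))
for n,p in [('-y wall base 0',(0,-80,6)),('-y wall base 40',(40,-80,6)),('-y top in',(0,-80,68)),('-y out top',(0,-90,68))]: print(n,T(p))
E
```

```text
(-110, 10, 6) [360.  75.]
(-110, 0, 6) [382. 105.]
(-110, 0, 15) [348. 127.]
(-110, -10, 6) [403. 134.]
(-110, -18, 15) [388. 178.]
(-110, -26, 15) [405. 200.]
(-110, -26, 36) [327. 256.]
(-91, -18) wrist rim [[520, 209], [471, 167], [408, 141], [371, 149], [380, 183], [428, 223], [487, 247], [525, 242]] stem [378. 248.]
   top rim [[103, 511], [26, 535], [-26, 601], [-22, 672], [35, 704], [111, 680], [162, 614], [159, 544]] stem [121. 665.]
(-72, -14) wrist rim [[586, 212], [538, 168], [473, 142], [433, 150], [440, 185], [488, 226], [548, 250], [589, 245]] stem [442. 252.]
   top rim [[117, 412], [40, 435], [-12, 503], [-8, 574], [49, 606], [125, 583], [177, 516], [174, 445]] stem [136. 566.]
(-53, -23) wrist rim [[679, 252], [632, 209], [567, 183], [525, 189], [529, 223], [575, 263], [636, 288], [679, 284]] stem [537. 293.]
   top rim [[197, 317], [120, 340], [67, 408], [71, 479], [127, 513], [204, 489], [255, 422], [253, 351]] stem [216. 470.]
(-48, -61) wrist rim [[758, 355], [716, 317], [655, 292], [614, 296], [615, 324], [657, 360], [714, 383], [756, 382]] stem [628. 396.]
   top rim [[393, 306], [317, 329], [265, 396], [267, 467], [322, 500], [398, 477], [449, 411], [447, 340]] stem [413. 458.]
(-28, -28) wrist rim [[792, 286], [747, 243], [680, 216], [634, 222], [635, 256], [680, 296], [742, 321], [788, 317]] stem [650. 329.]
   top rim [[268, 188], [190, 211], [138, 279], [141, 352], [198, 386], [274, 362], [326, 295], [324, 223]] stem [288. 342.]
(-10, -61) wrist rim [[912, 387], [872, 349], [808, 323], [761, 326], [758, 355], [798, 391], [858, 415], [905, 414]] stem [780. 431.]
   top rim [[464, 108], [388, 132], [335, 199], [337, 272], [393, 306], [468, 283], [520, 216], [519, 144]] stem [485. 261.]
-y wall base 0 [506. 134.]
-y wall base 40 [582. -74.]
-y top in [698. 308.]
-y out top [747. 312.]
```

Working from the fit (34° tilt) the knobs sit at about these tote coordinates: (−86,−17) and (−48,−62) at the lip, and (−33,−32) and (−12,−62) right behind. One of the rear knobs looks held only by friction against a front one. I tilt a few degrees more so it nests, keeping the force in check.

>>> send_rows(
  commands=[
    [[-0.003,-0.0025,-0.0025,0,0.0],[-0.003,-0.0025,-0.0025,0,0.0],[-0.003,-0.0025,-0.0025,0,0.0],[-0.001,-0.001,-0.001,0,0.0],[0.001,0,0,0,0.0],[0.0005,0,0,0,0.0],[0.0005,0,0,0,0.0],[0.0005,0,0,0,0.0]],
  ],
)

```text
time: 18.32
tool_pos: [545.7, -248.3, 185.0]
tcp_rot: [0.108, 1.513, -0.086]
contact_force: [0.9, 0.2, -3.3]
grip_width: 11.5
```

```bash
python3 - <<'E'
from h import *
plan([624.5,-184,54],-4.5)
im,K,M=snap('scene','s7'); a=cv2.resize(im[110:190,220:325],None,fx=4,fy=4,interpolation=cv2.INTER_CUBIC)
im,K,M=snap('top','t7'); b=cv2.resize(im[218:258,395:440],None,fx=8,fy=8,interpolation=cv2.INTER_CUBIC)
im,K,M=snap('wrist','w13')
cv2.imwrite('pics/st7.png',np.hstack([a,b]))
E
```

```text
t 18.32 tcp [ 545.7 -248.3  185. ] F [ 0.9  0.2 -3.3] grip 11.5 j6 -0.38 xaxis [ 0.057 -0.005 -0.998]
jaw angle -11.1 tool y [0.19 0.98 0.01] z [ 0.98 -0.19  0.06]
shift tool mm [135.   77.4  57.3] dist 166.0
turn -6.6 (about x down, positive turn lowers jaw angle)
```

View pics/st7.png

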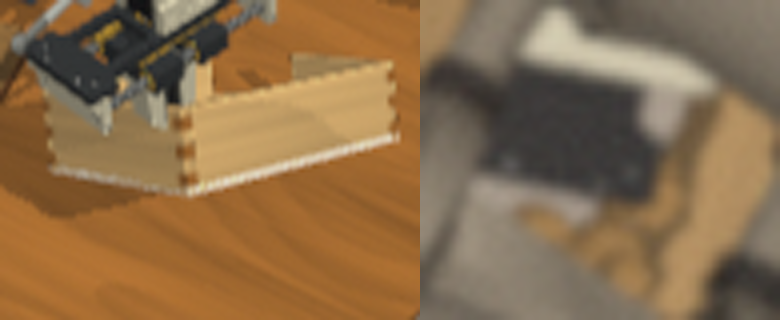

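View pics/w13.png

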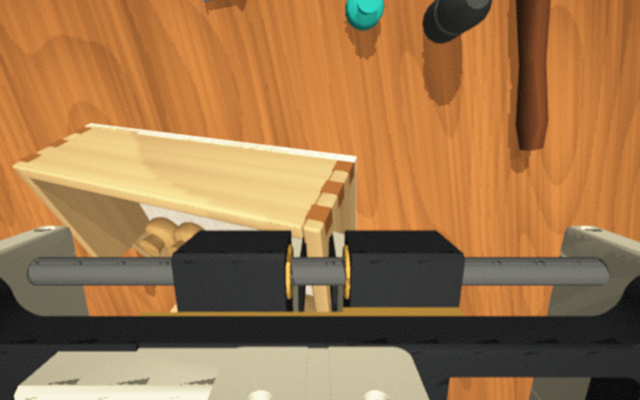

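The rear knob has nested: the wrist view now shows two knobs side by side at (158,237) and (188,232), by the −x wall and lip. Now a steadiness check and a last full look.

>>> send_rows(
  commands=[
    [[0.0004,0,0,0,0.0],[0.0004,0,0,0,0.0],[0.0004,0,0,0,0.0],[0.0004,0,0,0,0.0],[0.0004,0,0,0,0.0],[0.0004,0,0,0,0.0]],
  ],
)

```text
time: 18.97
tool_pos: [546.2, -247.9, 182.3]
tcp_rot: [0.112, 1.514, -0.082]
contact_force: [0.8, 0.6, -3.5]
grip_width: 11.4
```

```bash
python3 - <<'E'
from tp import *
plan([545.7,-248.3,185],-4.5)
snap('scene','s8'); snap('top','t8'); snap('wrist','w14')
o=monitor.get_obs(); print(o['time'],o['tool_pos'],np.abs(o['dq']).max(),o['contact_force'].round(1))
a,_,_=load('w13'); b,_,_=load('w14'); print('wrist change',cv2.absdiff(a,b)[120:320,0:350].mean(), cv2.absdiff(a,b).mean())
_,Kw,Mw=load('w14'); _,Ks,Ms=load('s8')
im,_,_=load('s8'); cv2.imwrite('pics/s8c.png',cv2.resize(im[110:230,190:350],None,fx=5,fy=5,interpolation=cv2.INTER_CUBIC))
E
```

```text
t 18.97 tcp [ 546.2 -247.9  182.3] F [ 0.8  0.6 -3.5] grip 11.4 j6 -0.38 xaxis [ 0.057 -0.005 -0.998]
jaw angle -11.1 tool y [0.19 0.98 0.01] z [ 0.98 -0.19  0.06]
shift tool mm [-2.7 -0.5 -0.3] dist 3.0
turn -6.6 (about x down, positive turn lowers jaw angle)
19.1167 [ 546.11671425 -247.88782353  182.22001011] 0.0021855677793370144 [ 1.6 -0.5 -3.5]
wrist change 6.46657619047619 4.3824609375
```

View pics/s8.png

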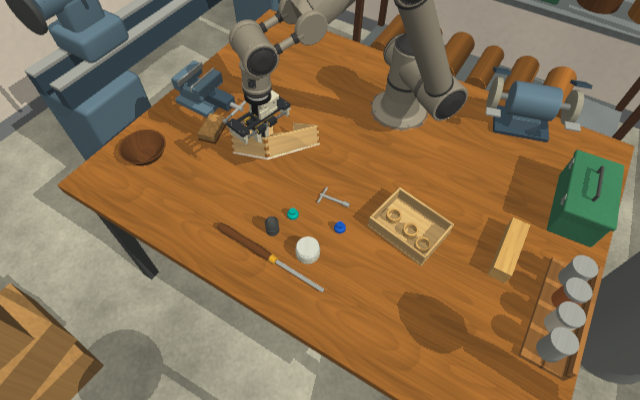

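View pics/s8c.png

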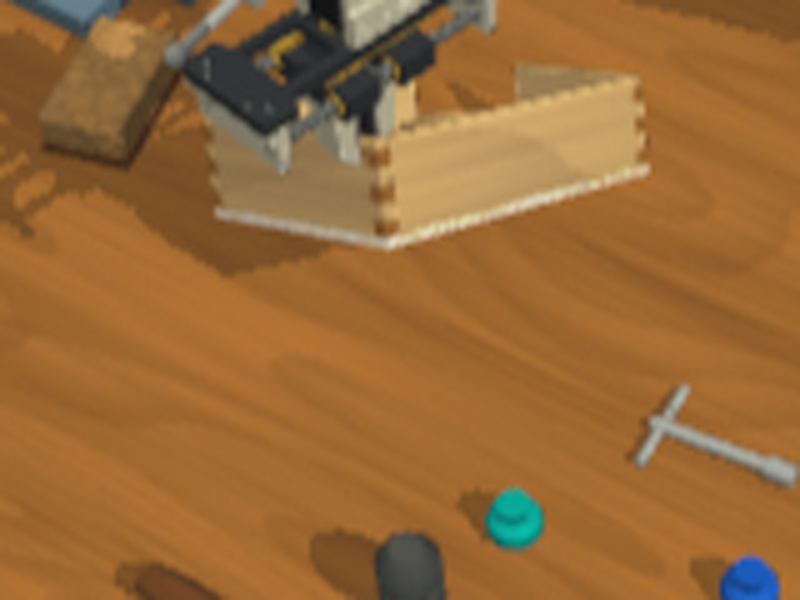

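View pics/w14.png

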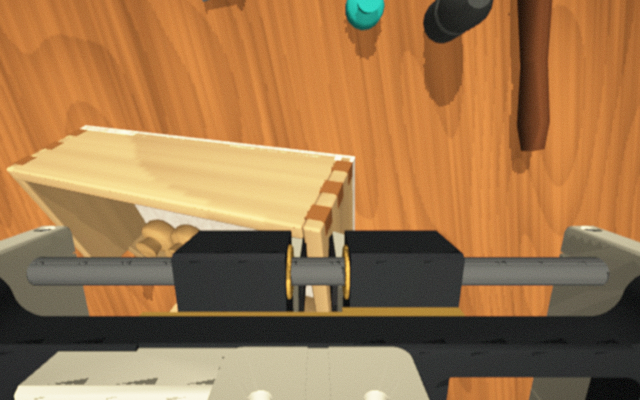

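The final views show the tote tilted with its low edge on the bench and touching nothing else, the four knobs at the lip, three rings in the box, and the bystanders and decoys unmoved. The joints are still (0.002 rad/s) with a 3.5 N load. Handing in.

```bash
python3 - <<'E'
from tp import *
_,Kw,Mw=load('w14'); _,Ks,Ms=load('s8')
s=lambda u,v:(190+(u+.5)/5-.5,110+(v+.5)/5-.5)
pts=[((120,90,0),(355,158),s(390,247)),((-120,90,0),(86,126),s(649,170)),((-120,90,68),(11,168),s(638,77)),((120,90,68),(306,223),s(372,142)),((120,-90,0),None,s(217,213))]
r=fit(pts,(Kw,Mw),(Ks,Ms)); Rm=R.from_rotvec(r.x[:3]).as_matrix(); print('tilt',np.degrees(np.arccos(Rm[2,2])),(Rm.T@[0,0,-1]).round(2),np.abs(r.fun).max())
print(close_job())
E
```

```text
tilt 35.732174541226534 [-0.41 -0.42 -0.81] 5.946047187131967
the job is handed in; nothing more can be done
None
```

The loose ring is in the ring box beside the other two, and the loose knob went into the tote with the other three. I then pinched the tote's end wall near the high corner and tilted it squarely towards the pouring lip. The job was handed in at about 19 s with the tote still held there.

**Tilt:** my last fit gave about 36°, equally towards −x and −y, with a worst residual of about 6 px.

**Steadiness:** the arm was still at the end, with a joint speed of about 0.002 rad/s. The load was about 3.5 N and the finger opening 11.4 mm. During the 6-row hold just before that, the tool sank about 3 mm because I over-corrected a small upward drift.

**Knobs:** the pictures show them packed at the lip, with none spilled. The arm hid part of the corner, so no single view shows all four together; I put them together from the top and wrist views.

**Other things:** the tote's low edge appears to rest on the bench, and it touches nothing else. The bystanders and the blue and turquoise look-alikes appear unmoved in the last scene picture.

**Re-grip:** my first grip on the loose knob sat too high on its disk, so I reopened and gripped it again lower. The fingers pressed the bench with about 7 N while doing that.

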